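# Offer up the clock-face plate

## Robot

A 6-joint arm with a two-finger parallel gripper is mounted at the origin on the work surface. World frame = base frame: x ahead of the robot, y to its left, z up, the work surface at z = 0. Lengths are in m, angles in rad, forces in N, time in s.
With the tool pointing down it reaches from about 0.35 to 0.875 m from the base axis. Payload 4.2 kg.
Tool frame: the origin (TCP) lies on the centre line of the jaws, within the pads' length; the fingertips stand 14 mm ahead of it and the grasp point (between the pads) lies 5 mm behind it (arm.tip_reach is the distance from the TCP to the fingertips, in m); x points along the fingers, z is the direction in which the jaws open and shut, and the axes are right-handed (so a half turn about x gives the same grasp; the last joint's range is limited). The gripper opens to 87 mm and grips with 3 to 60 N. Pads are 19 mm wide; open, the fingers measure 117 mm over their backs; the gripper's body (75 mm by 190 mm) begins 51 mm behind the grasp point.
Start: joints at [1.422, 0.385, 0.008, 0, -1.194, -0.259], TCP at [0.248, 0.574, 0.237] pointing down, gripper open.
Joint ranges: [-3.14, 3.14], [-1.21, 2.06], [-1.07, 1.41], [-3.16, 2.05], [-2.99, -0.16], [-3.1, 3.1]. Speed limits (rad/s): [2.79, 2.79, 3.14, 3.14, 3.14, 3.14].

## Interface

Orientations are given as a unit quaternion [w, x, y, z].
In Python, from bench import arm gives the robot as it stands.
- The arm moves only by the tool play_rows, never from a script. Its argument "motion" is a list of rows, each a list of 5 numbers: the shift along the tool's x, y, z in m, then the turn about the tool's x in rad, then the gripper's target within -1 to 1 (fully open at 1, half-way at 0, shut at -1). A call has 1 to 8 rows; each row shifts and turns the commanded pose from where the row before left it, along the tool's axes as they then stand; what a row does not reach is not made up. A row lasts 1/10 s, in which the tool goes at most 50 mm and 8.59 degrees, less where a joint would pass 70% of its speed; a pose out of reach is approached as far as the arm can. A call is refused whole if a number of a shift passes 0.05 or a number of a turn 0.15, either way. A call with a gripper value outside its range is refused whole. The fingers move at their own pace and stop on an object; "force" is the grip in N (left out, the last holds). Time passes only in rows, so rows that do not move let the fingers close. It gives the time, the measured TCP pose, the force and the opening at its end, in the units of the state.
- arm.observe(): the state, without advancing time (a new reading comes with each control period).
- arm.capture(name): name is "scene" or "top"; returns (picture, depth): 400x640x3 uint8, red, green, blue; 400x640 float32, m along the optical axis (not along the pixel's ray), 0 where there is no reading.
- arm.camera_model(name): a dict with "fx", "fy", "cx", "cy" (pixels), "k1" (the pictures are not rectified: a ray, as slopes to the right and down, at radius r is drawn at 1 + k1 r^2 times it, then the intrinsics apply), "rvec" (rotation vector, rad) and "tvec" (3), from world to camera coordinates, as OpenCV has them. Camera axes: x right, y down, z forward; pixel columns grow to the right and rows downward; lengths in m; the calibration is good to about 2 mm. A picture is of the moment at which its call begins. camera_model takes no time and is no camera call.
- arm.hand_in(): hands the job in, once; it reports no verdict.
The state is a dict: "time_s": time; "joints": joint angles; "joint_vel": joint speeds; "joint_torque": joint torques, N m; "eef_pos": TCP position; "ee_rot": TCP orientation; "contact_force": force on the tool from outside, world axes, zero at the start; "ft_torque": the same for the moment, N m; "gripper_width": finger opening in m.
Only numpy, scipy, OpenCV 4.12 (cv2) and the standard library are available. Lean on these libraries where they do the work, as an engineer would, in place of code of your own. Each camera call takes 0.05 s, during which the arm holds its last target.

## Task

Assemble a desk-clock kit in the blue-posted jig: set the dark wooden block down into the jig's pocket, then lay the yellow spacer squarely on top of it inside the posts, and let go of both. Then pick up the pink clock-face plate and hold it level, hovering about 15 mm above the spacer without touching it, face up, its four holes lined up with the threaded brass inserts in the block so that somebody can start the screws; finish while still holding it there. Leave the other craft things on the table where they are.

Things in the scene. Friction and masses are not known exactly. Their poses are not given: they have to be found in the camera images.
- jig_pocket (a point): centre of the pocket floor (10 mm above the table, the jig plate's top). Four blue L-shaped corner posts, 6 mm thick, tops 52 mm above the table, surround a pocket 94 mm long (x) by 64 mm wide (y), z up. Between the posts the long sides are open over their middle 66 mm, the short sides over 36 mm, so fingers can pass.
- body_center (a point): centre of the clock body, a loose dark wooden block 90 x 60 x 30 mm (x, y, z), lying right way up, 150 g; four brass threaded inserts (8 mm across, 4 mm hole) in its top at x = +-33, y = +-18 mm. Either way round (half turn) is right in the pocket. Seated, this point is 15 mm above the pocket floor.
- body_holeA (a point): top centre of the threaded insert at x = +33, y = +18 mm of the clock body, on its top face (15 mm above its centre)
- body_holeB (a point): top centre of the diagonally opposite insert, at x = -33, y = -18 mm of the clock body
- spacer_center (a point): centre of the spacer, a loose yellow frame 90 x 60 x 14 mm (x, y, z) lying flat, 50 g, with a 44 x 44 mm window and four 8 mm holes at x = +-33, y = +-18 mm; either way round is right. Seated on the block in the jig, this point is 37 mm above the pocket floor, the spacer's top 2 mm above the posts.
- cover_grip (a point): centre of the square aluminium bezel (40 x 40 mm, 20 mm high, white dial on top; the place to grip) fixed on the middle of the loose pink plate, 90 x 60 x 6 mm (x, y, z), lying face up, 120 g in all. It is 16 mm above the plate's underside. Four 12 mm holes through the plate at x = +-33, y = +-18 mm; either way round is right.
- cover_holeA (a point): centre of the cover's hole at x = +33, y = +18 mm, at the plate's underside (16 mm below cover_grip)
- cover_holeB (a point): centre of the diagonally opposite hole, at x = -33, y = -18 mm, at the plate's underside
- clock_body: the clock body; origin at the centre of its underside
- spacer: the spacer; origin at the centre of its underside
- cover: the cover; origin at the centre of the plate's underside
- jig: the fixed assembly jig: grey plate 120 x 90 x 10 mm with the blue posts; origin at the centre of its underside, on the table
- spool: bystander: ribbon spool, white and pink, 68 mm across, 22 mm high, lying flat; origin under its centre
- scissors: bystander: blue-handled scissors lying flat, about 150 mm long, 8 mm thick; origin at the pivot on the table
- pencil: bystander: dark blue pencil lying flat, 180 mm long, 9 mm thick; origin on the table below its middle, x along it
- glue: bystander: white glue bottle with orange cap, 48 mm diameter, 130 mm high, standing; origin under its centre
- tokens: bystander: stack of coloured craft discs stuck together, 44 mm across, 12 mm high; origin under its centre
There are look-alikes about, which are no part of the job. Leave any turquoise look-alike of the cover alone.

How it is judged:
On the way, in this order (a step that is already met when the one before it is completed fails the run):
1. the dark block sits in the jig's pocket, let go (horizontal distance between body_center and jig_pocket below 0.004 m and z of body_center in the frame of jig_pocket between 0.012 and 0.018 m and angle between the x axis of body_center and the x axis of jig_pocket, either way round below 0.08 rad and angle between body_center's own z axis and vertical below 0.06 rad and contact force between clock_body and the fingers below 0.3 N and linear speed of clock_body below 0.02 m/s), for 0.2 s.
2. the spacer lies squarely on the block inside the posts, let go (horizontal distance between each of body_center, spacer_center and jig_pocket below 0.004 m and z of body_center in the frame of jig_pocket between 0.012 and 0.018 m and angle between the x axis of each of body_center, spacer_center and the x axis of jig_pocket, either way round below 0.08 rad and angle between each of body_center, spacer_center's own z axis and vertical below 0.06 rad and z of spacer_center in the frame of jig_pocket between 0.034 and 0.04 m and contact force between spacer and the fingers below 0.3 N and linear speed of spacer below 0.02 m/s), for 0.2 s.
At the end, for the whole second after the job is handed in: Block and spacer lie let go in the jig: centres within 4 mm sideways, 3 mm in height, square to 0.08 rad, tilt under 0.06 rad. The fingers hold the cover still, tilt under 0.08 rad, underside 5 to 30 mm over the spacer, clear of it, block and jig, its holes within 4 mm of the threaded holes (all of step 2 and contact force between clock_body and the fingers below 0.3 N and linear speed of clock_body below 0.02 m/s and ((horizontal distance between cover_holeA and body_holeA below 0.004 m and horizontal distance between cover_holeB and body_holeB below 0.004 m) or (horizontal distance between cover_holeA and body_holeB below 0.004 m and horizontal distance between cover_holeB and body_holeA below 0.004 m)) and z of cover_grip in the frame of spacer_center between 0.028 and 0.053 m and angle between cover_grip's own z axis and vertical below 0.08 rad and contact force between cover and the fingers above 0.5 N and linear speed of cover below 0.015 m/s and contact force between cover and spacer below 0.05 N and contact force between cover and jig below 0.05 N and contact force between cover and clock_body below 0.05 N); the arm keeps its last pose, push and grip.
It fails at once if another craft thing is pushed more than 30 mm (distance of any of spool, scissors, pencil, glue, tokens from where it was at the start of the episode above 0.03 m).
It also fails if it takes over 72 s, if anything falls off the work surface, if the arm or the gripper's body presses on something with over 40 N, if the wrist force passes 120 N, or if a joint passes its speed limit or range.

## Working session

There is one attempt and no reset: what is moved stays moved. The work goes in short steps, Python scripts to look and compute and a tool call to move; the robot and the scene stay as the last step left them, time stands still between calls to the robot, and variables do not carry over. Pictures are saved under pics/ and viewed, and the job is handed in when it is done.

Besides the shell and the picture viewer there is one more tool, called after "Emit:" in YAML: its name, and indented under it one key for each argument. play_rows: Moves the arm, as the interface text tells. Its arguments: {"type":"object","properties":{"motion":{"type":"array","items":{"type":"array","items":{"type":"number"}}},"force":{"type":"number"}},"required":["motion"]}

```bash
ls; mkdir -p pics; python3 - <<'E'
from bench import arm
import cv2,numpy as np
for n in("scene","top"):
    p,d=arm.capture(n); np.savez(f"{n}0.npz",p=p,d=d)
    cv2.imwrite(f"pics/{n}0.png",cv2.cvtColor(p,cv2.COLOR_RGB2BGR))
    print(n,arm.camera_model(n))
print(arm.observe(),arm.tip_reach)
E
```

```text
pics
scene {'fx': 362.81227372179364, 'fy': 362.81227372179364, 'cx': 313.78635007037576, 'cy': 192.7004162122523, 'k1': -0.023157211910668492, 'rvec': array([ 0.9123042 ,  2.38075431, -1.22764474]), 'tvec': array([ 0.3670222 , -0.18764548,  1.20187661])}
top {'fx': 403.93236360394326, 'fy': 403.93236360394326, 'cx': 316.8110455034888, 'cy': 202.6309267868961, 'k1': 0.0011406951853330353, 'rvec': array([ 2.1995844 , -2.15192057,  0.08407549]), 'tvec': array([0.05706903, 0.52902591, 0.92813815])}
{'time_s': 0.1, 'joints': array([ 1.42161005e+00,  3.85464041e-01,  6.76049966e-03, -4.49484212e-04,
       -1.19399974e+00, -2.58632572e-01]), 'joint_vel': array([-0.00050668, -0.00224137,  0.00359497,  0.00024943,  0.00118703,
        0.00038184]), 'joint_torque': array([-6.41641236e-04, -3.91688383e+01,  1.87936646e+01,  4.23192501e+00,
        1.34780532e-02, -7.48099046e-05]), 'eef_pos': array([0.2476379 , 0.57328585, 0.23557546]), 'ee_rot': array([-0.38874591, -0.59036281, -0.38793887,  0.59148272]), 'contact_force': array([ 0.01322389,  0.18196783, -0.174844  ]), 'ft_torque': array([-0.03701917,  0.03283981,  0.05681716]), 'gripper_width': 0.08705813279369073} 0.014
```

View pics/scene0.png

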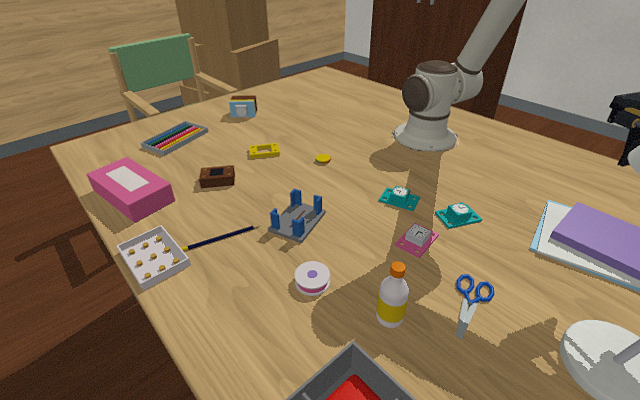

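View pics/top0.png

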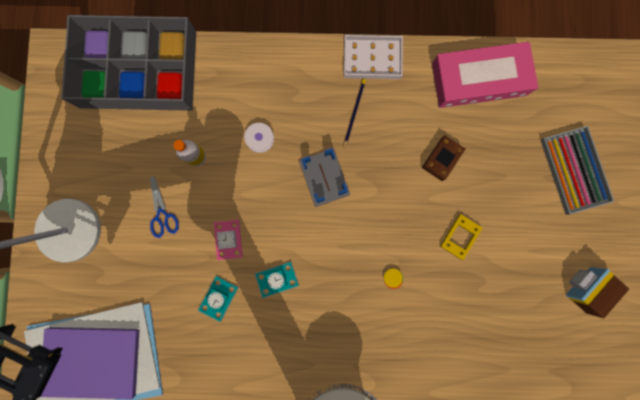

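```bash
cat > h.py <<'E'
import numpy as np,cv2
from bench import arm
def cam(n):
    m=arm.camera_model(n);K=np.array([[m['fx'],0,m['cx']],[0,m['fy'],m['cy']],[0,0,1]])
    R=cv2.Rodrigues(np.array(m['rvec']))[0];return K,np.array([m['k1'],0,0,0,0.]),R,np.array(m['tvec'])
def ray(n,uv,z):
    K,D,R,t=cam(n);p=cv2.undistortPoints(np.array(uv,float).reshape(-1,1,2),K,D).reshape(-1,2)
    d=np.c_[p,np.ones(len(p))]@R; c=-R.T@t
    return c+d*((z-c[2])/d[:,2])[:,None]
def proj(n,P):
    K,D,R,t=cam(n);return cv2.projectPoints(np.array(P,float).reshape(-1,3),cv2.Rodrigues(R)[0],t,K,D)[0].reshape(-1,2)
def shot(n,tag):
    p,d=arm.capture(n);np.savez(f"{n}_{tag}.npz",p=p,d=d);return p,d
def load(n,tag):
    a=np.load(f"{n}_{tag}.npz");return a['p'],a['d']
def crop(p,u,v,r,s,f):
    c=p[max(0,v-r):v+r,max(0,u-r):u+r];cv2.imwrite(f,cv2.cvtColor(cv2.resize(c,None,fx=s,fy=s,interpolation=cv2.INTER_NEAREST),cv2.COLOR_RGB2BGR))
E
mv top0.npz top_0.npz; mv scene0.npz scene_0.npz
python3 - <<'E'
from h import *
p,d=load('top','0'); s,_=load('scene','0')
t=[p[v-32:v+32,u-32:u+32] for u,v in((443,158),(462,236),(228,240),(324,177))]+[s[v-32:v+32,u-32:u+32] for u,v in((217,177),(264,152),(416,240),(297,215))]
g=np.vstack([np.hstack(t[:4]),np.hstack(t[4:])])
cv2.imwrite('pics/crops.png',cv2.cvtColor(cv2.resize(g,None,fx=3.1,fy=3.1,interpolation=cv2.INTER_CUBIC),cv2.COLOR_RGB2BGR))
for u,v in((443,158),(462,236),(228,240),(324,177)): print(p[v-12:v+13:6,u-12:u+13:6].reshape(-1,3).tolist(), ray('top',[[u,v]],0.03))
E
```

```text
[[109, 82, 50], [54, 28, 13], [67, 36, 19], [78, 41, 21], [85, 45, 23], [72, 52, 30], [72, 37, 20], [22, 22, 23], [28, 21, 21], [78, 41, 22], [71, 37, 19], [24, 20, 21], [21, 20, 21], [19, 18, 20], [76, 40, 21], [96, 67, 25], [76, 40, 20], [44, 28, 23], [48, 29, 21], [116, 80, 47], [60, 31, 17], [74, 39, 19], [85, 49, 22], [84, 45, 26], [164, 124, 74]] [[ 0.63870527 -0.22569637  0.03      ]]
[[108, 81, 47], [180, 142, 0], [178, 141, 0], [183, 145, 0], [179, 143, 0], [114, 89, 0], [163, 124, 67], [163, 123, 73], [149, 118, 0], [146, 116, 0], [179, 142, 7], [167, 126, 76], [167, 125, 75], [123, 94, 55], [156, 124, 0], [175, 139, 0], [119, 90, 53], [170, 128, 77], [91, 70, 20], [179, 138, 59], [183, 145, 0], [182, 145, 0], [147, 116, 22], [178, 140, 0], [175, 131, 78]] [[ 0.45685577 -0.26884396  0.03      ]]
[[121, 50, 70], [123, 50, 71], [126, 50, 74], [123, 53, 72], [105, 70, 52], [117, 66, 79], [114, 110, 103], [124, 121, 112], [97, 86, 88], [112, 65, 60], [128, 65, 78], [109, 105, 98], [126, 123, 114], [95, 89, 89], [117, 57, 66], [167, 85, 94], [118, 113, 109], [119, 115, 110], [112, 101, 103], [124, 53, 73], [178, 97, 97], [131, 86, 66], [128, 51, 76], [114, 60, 62], [122, 52, 72]] [[0.43563038 0.27249027 0.03      ]]
[[96, 92, 90], [92, 84, 81], [97, 92, 90], [96, 92, 90], [97, 92, 90], [96, 92, 90], [97, 93, 91], [94, 88, 86], [97, 92, 91], [97, 92, 90], [97, 92, 91], [97, 92, 90], [84, 63, 55], [97, 93, 91], [79, 75, 73], [80, 76, 74], [83, 80, 78], [95, 89, 86], [97, 94, 90], [80, 76, 74], [93, 88, 87], [66, 63, 63], [96, 92, 91], [94, 86, 82], [95, 92, 90]] [[0.5876837  0.05306356 0.03      ]]
```

View pics/crops.png

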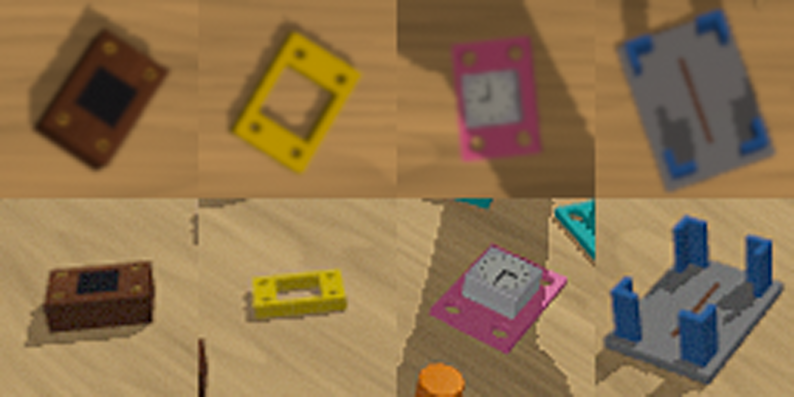

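```bash
cat > m.py <<'E'
from h import *
from scipy import ndimage
p,d=load('top','0')
hsv=cv2.cvtColor(p,cv2.COLOR_RGB2HSV).astype(int);H,S,V=hsv[...,0],hsv[...,1],hsv[...,2]
print('cam',-cam('top')[2].T@cam('top')[3])
def comp(m,u,v,r=32):
    q=np.zeros_like(m);q[v-r:v+r,u-r:u+r]=m[v-r:v+r,u-r:u+r]
    l,n=ndimage.label(q);k=1+np.argmax(ndimage.sum(q,l,range(1,n+1)));return l==k
def rect(m,z,n='top'):
    c=max(cv2.findContours(m.astype(np.uint8),0,1)[0],key=cv2.contourArea).reshape(-1,2)
    w=ray(n,c,z)[:,:2];r=cv2.minAreaRect((w*1000).astype(np.float32));return r
def show(name,r):
    (c,(a,b),an)=r
    an=np.radians(an)+(0 if a>b else np.pi/2); an=(an+np.pi/2)%np.pi-np.pi/2
    print(name,np.round(c,1),round(a,1),round(b,1),'yaw of long axis',round(an,4))
yel=comp((H>20)&(H<30)&(S>200)&(V>80),462,236); show('spacer@14',rect(yel,.014));show('spacer@7',rect(yel,.007))
hol=ndimage.binary_fill_holes(yel)&~yel;l,n=ndimage.label(hol)
for k in range(1,n+1):
    s=(l==k).sum();v,u=ndimage.center_of_mass(l==k);print(' hole',s,np.round([u,v],1),np.round(ray('top',[[u,v]],.014)[0]*1000,1))
jig=comp((S<60)&(V>50)|((H>100)&(H<125)&(S>100)),324,177,38); show('jig@10',rect(jig,.01))
pk=comp((H>160)&(S>110),228,240);pk=ndimage.binary_fill_holes(pk); show('cover@6',rect(pk,.006))
br=comp((V<100)&((S>110)|(V<45))&(np.indices(V.shape)[1]>0),443,158); show('block@30',rect(br,.03))
cv2.imwrite('pics/mask.png',np.hstack([m[v-40:v+40,u-40:u+40]*np.uint8(255) for m,u,v in((br,443,158),(yel,462,236),(pk,228,240),(jig,324,177))]).repeat(2,0).repeat(2,1))
t=[cv2.resize(p[v-22:v+22,u-22:u+22],None,fx=9,fy=9,interpolation=cv2.INTER_CUBIC) for u,v in((443,158),(228,240))]
cv2.imwrite('pics/blk.png',cv2.cvtColor(np.hstack(t),cv2.COLOR_RGB2BGR))
E
python3 m.py
```

```text
cam [0.44857819 0.06195323 0.96928072]
spacer@14 [ 455.9 -272.1] 62.0 91.3 yaw of long axis -0.5489
spacer@7 [ 456.  -274.5] 62.5 91.9 yaw of long axis -0.5489
 hole 314 [460.8 236.7] [ 455.2 -271.7   14. ]
jig@10 [592.5  53.1] 121.7 88.0 yaw of long axis 0.3646
cover@6 [437.  278.6] 89.2 60.2 yaw of long axis 0.1464
block@30 [ 641.8 -224.2] 65.3 97.8 yaw of long axis -0.579
```

View pics/mask.png

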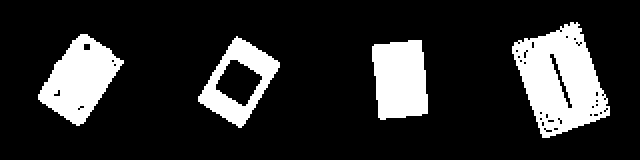

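View pics/blk.png

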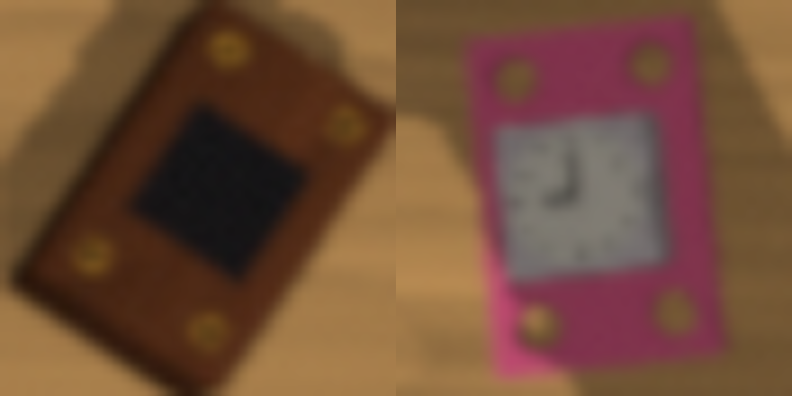

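```bash
python3 - <<'E'
from h import *
def dots(x,o,z):
    uv=np.array(o)+(np.array(x)+.5)/9-.5; w=ray('top',uv,z)*1000
    c=w.mean(0); a=(w[0]+w[1]-w[2]-w[3])/2; print(c.round(1),'long',np.linalg.norm(a).round(1),'yaw',np.arctan2(a[1],a[0]).round(4), 'short',np.linalg.norm(w[0]-w[1]).round(1))
dots([(229,48),(346,123),(92,255),(207,330)],(421,136),.03)
dots([(120,78),(255,64),(141,323),(280,312)],(206,218),.006)
# jig posts: corners in scene/top
for n,u,v in(('top',324,177),('scene',297,215)):
    p,_=load(n,'0');t=p[v-36:v+36,u-36:u+36];cv2.imwrite(f'pics/jig_{n}.png',cv2.cvtColor(cv2.resize(t,None,fx=8,fy=8,interpolation=cv2.INTER_CUBIC),cv2.COLOR_RGB2BGR))
E
```

```text
[ 642.3 -230.    30. ] long 66.3 yaw -0.5775 short 36.1
[437.4 278.8   6. ] long 65.3 yaw 0.1339 short 35.9
```

View pics/jig_top.png

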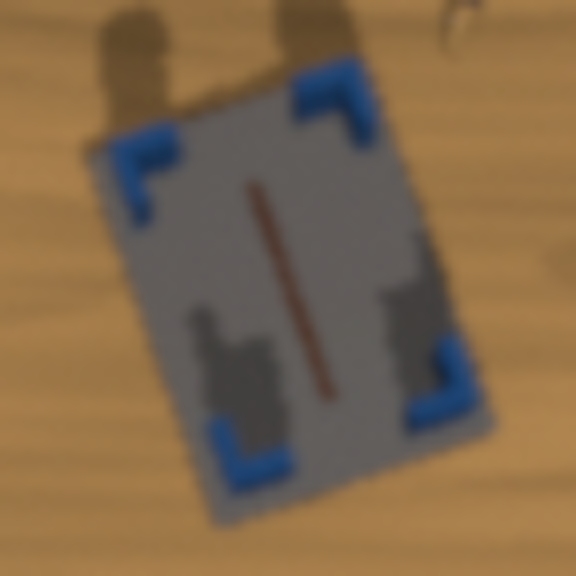

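View pics/jig_scene.png

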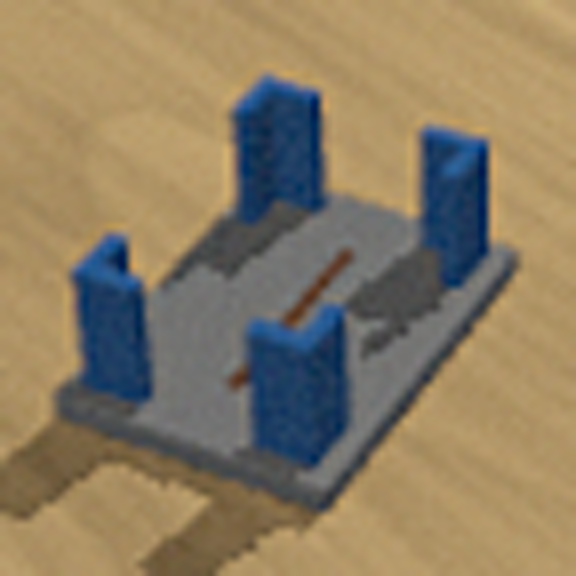

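```bash
python3 - <<'E'
from h import *
f=lambda x:np.array((288,141))+(np.array(x)+.5)/8-.5
w=ray('top',f([(112,145),(360,58),(235,490),(477,404)]),.052)*1000
print('posts',w.mean(0).round(1),(w[0]-w[2]).round(1),(w[1]-w[3]).round(1),np.linalg.norm(w[0]-w[1]),np.linalg.norm(w[0]-w[2]))
a=w[0]+w[1]-w[2]-w[3];print(np.arctan2(a[1],a[0]))
w=ray('top',f([(252,183),(330,402)]),.01)*1000;a=w[0]-w[1];print('slot',w.mean(0).round(1),np.arctan2(a[1],a[0]))
w=ray('top',f([(88,148),(497,430)]),.01)*1000;print('plate diag',w.mean(0).round(1),np.linalg.norm(w[0]-w[1]))
f=lambda x:np.array((297-36,215-36))+(np.array(x)+.5)/8-.5
w=ray('scene',f([(348,252),(235,385)]),.01)*1000;a=w[0]-w[1];print('slot scene',w.mean(0).round(1),np.arctan2(a[1],a[0]))
# block in scene: top-face dots
p,_=load('scene','0')
for nm,(u,v) in dict(blk=(217,177),cov=(418,238),spc=(264,152)).items():
    t=p[v-24:v+24,u-24:u+24];cv2.imwrite(f'pics/s_{nm}.png',cv2.cvtColor(cv2.resize(t,None,fx=10,fy=10,interpolation=cv2.INTER_CUBIC),cv2.COLOR_RGB2BGR))
from scipy.spatial.transform import Rotation as Rr
o=arm.observe();q=o['ee_rot'];print(Rr.from_quat(q[[1,2,3,0]]).as_matrix().round(3))
E
```

```text
posts [589.7  52.1  52. ] [98.8 37.6  0. ] [99.5 35.3  0. ] 75.72759827917334 105.66724039407518
0.35200154857847527
slot [590.4  53.1  10. ] 0.3601014608712337
plate diag [591.6  52.8  10. ] 149.1480589977491
slot scene [588.1  52.2  10. ] -2.7690921643421387
[[-0.001  0.918 -0.397]
 [-0.002 -0.397 -0.918]
 [-1.     0.     0.002]]
```

View pics/s_blk.png

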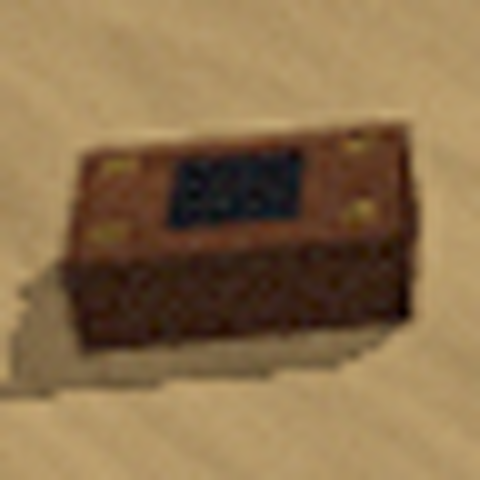

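```bash
cat > go.py <<'E'
import sys
from h import *
from scipy.spatial.transform import Rotation as Rr
# args: x y z(mm, TCP) yaw of tool z
x,y,z,th=[float(a) for a in sys.argv[1:5]]
o=arm.observe();R=Rr.from_quat(np.array(o['ee_rot'])[[1,2,3,0]]).as_matrix();p=np.array(o['eef_pos'])*1000
c=np.arctan2(R[1,2],R[0,2]);turn=-(th-c);turn=(turn+np.pi/2)%np.pi-np.pi/2
e=np.array([x,y,z])-p;f=c-turn
print('t',round(o['time_s'],2),'pos',p.round(1),'yaw',c.round(4),'w',round(o['gripper_width']*1000,1),'F',np.round(o['contact_force'],1),'xax',R[:,0].round(4),'zax_z',R[2,2].round(4))
print('turn',turn.round(4),'then shift x,y,z mm:',(-e[2]).round(1),(e@[-np.sin(f),np.cos(f),0]).round(1),(e@[np.cos(f),np.sin(f),0]).round(1),' j6',o['joints'][5].round(3))
E
python3 go.py 642.3 -230 100 -2.1483
```

```text
t 0.1 pos [247.6 573.3 235.6] yaw -1.9788 w 87.1 F [ 0.   0.2 -0.2] xax [-7.0e-04 -1.8e-03 -1.0e+00] zax_z 0.002
turn 0.1695 then shift x,y,z mm: 135.6 769.2 457.6  j6 -0.259
```

Emit:
play_rows:
  motion:
    - [0,0,0,0.085,1]
    - [0,0,0,0.085,1]
    - [0,0.038,0.023,0,1]
    - [0,0.038,0.023,0,1]
    - [0,0.038,0.023,0,1]
    - [0,0.038,0.023,0,1]
    - [0,0.038,0.023,0,1]
    - [0,0.038,0.023,0,1]

```text
time_s: 0.9
eef_pos: [0.3637, 0.3317, 0.2363]
ee_rot: [-0.337, -0.621, -0.337, 0.622]
contact_force: [0.1, 0.6, -0.2]
gripper_width: 0.087
```

Emit:
play_rows:
  motion:
    - [0,0.038,0.023,0,1]
    - [0,0.038,0.023,0,1]
    - [0,0.038,0.023,0,1]
    - [0,0.038,0.023,0,1]
    - [0,0.038,0.023,0,1]
    - [0,0.038,0.023,0,1]
    - [0,0.038,0.023,0,1]
    - [0,0,0,0,1]

```text
time_s: 1.7
eef_pos: [0.4993, 0.0496, 0.2359]
ee_rot: [-0.335, -0.622, -0.335, 0.623]
contact_force: [-1.1, 0.2, -0.1]
gripper_width: 0.0869
```

```bash
python3 go.py 642.3 -230 100 -2.1483
```

```text
t 1.7 pos [499.3  49.6 235.9] yaw -2.155 w 86.9 F [-1.1  0.2 -0.1] xax [-0.0011 -0.001  -1.    ] zax_z 0.0015
turn -0.0067 then shift x,y,z mm: 135.9 272.4 156.2  j6 0.563
```

Emit:
play_rows:
  motion:
    - [0,0.039,0.022,0,1]
    - [0,0.039,0.022,0,1]
    - [0,0.039,0.022,0,1]
    - [0,0.039,0.022,0,1]
    - [0.03,0.039,0.022,0,1]
    - [0.03,0.039,0.022,0,1]
    - [0.03,0.038,0.024,0,1]
    - [0.03,0,0,0,1]

```text
time_s: 2.5
eef_pos: [0.6379, -0.2207, 0.1209]
ee_rot: [-0.336, -0.622, -0.335, 0.622]
contact_force: [-0.3, 0.5, -0.5]
gripper_width: 0.0871
```

Emit:
play_rows:
  motion:
    - [0.016,0,0,0,1]
    - [0,0,0,0,1]

```text
time_s: 2.7
eef_pos: [0.6343, -0.2164, 0.1029]
ee_rot: [-0.335, -0.62, -0.338, 0.624]
contact_force: [-0.3, -0.8, -0.8]
gripper_width: 0.0873
```

```bash
python3 go.py 642.3 -230 21 -2.1483; python3 - <<'E'
from h import *
p,_=shot('scene','a');crop(p,217,177,40,8,'pics/sa.png')
p,_=shot('top','a');crop(p,443,158,40,8,'pics/ta.png')
E
```

```text
t 2.7 pos [ 634.3 -216.4  102.9] yaw -2.1494 w 87.3 F [-0.3 -0.8 -0.8] xax [-0.0081  0.0016 -1.    ] zax_z 0.003
turn -0.0011 then shift x,y,z mm: 81.9 14.1 7.0  j6 1.081
```

View pics/sa.png

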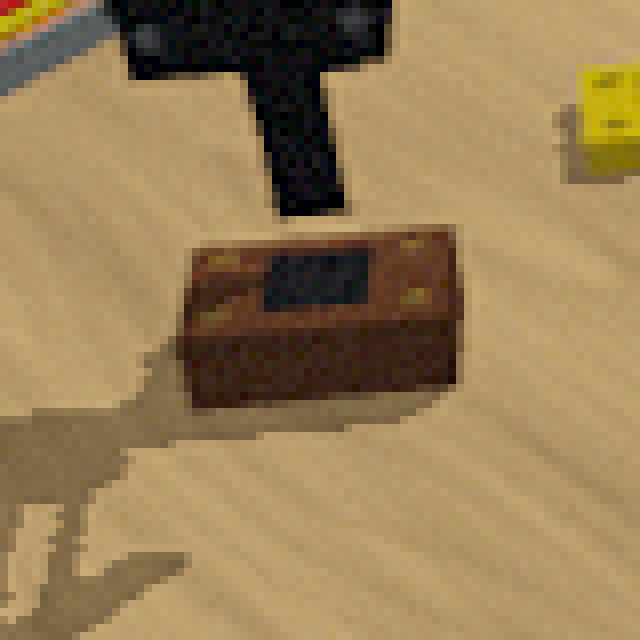

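View pics/ta.png

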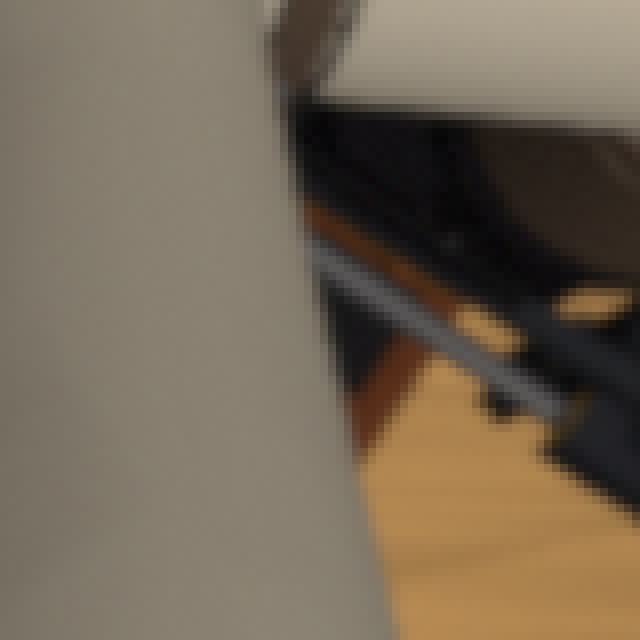

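The scene crop shows the block at about (217,177), one finger just behind it. The top view is mostly hidden by the arm. The block itself hasn't moved. Next I correct the offset.

Emit:
play_rows:
  motion:
    - [0,0.014,0.007,0,1]
    - [0,0,0,0,1]
    - [0,0,0,0,1]

```text
time_s: 3.1
eef_pos: [0.645, -0.2301, 0.1086]
ee_rot: [0.337, 0.622, 0.336, -0.621]
contact_force: [-0.8, 0.3, 0.3]
gripper_width: 0.0873
```

```bash
python3 go.py 642.3 -230 21 -2.1483
```

```text
t 3.1 pos [ 645.  -230.1  108.6] yaw -2.1484 w 87.3 F [-0.8  0.3  0.3] xax [ 2.4e-03 -2.0e-04 -1.0e+00] zax_z -0.0011
turn -0.0001 then shift x,y,z mm: 87.6 -2.4 1.4  j6 1.1
```

Emit:
play_rows:
  motion:
    - [0.02,0,0,0,1]
    - [0.02,-0.002,0.001,0,1]
    - [0,0,0,0,1]
    - [0,0,0,0,1]

```text
time_s: 3.5
eef_pos: [0.6425, -0.2299, 0.0679]
ee_rot: [0.337, 0.622, 0.337, -0.622]
contact_force: [1.2, -0.1, 0.3]
gripper_width: 0.087
```

```bash
python3 go.py 642.3 -230 20 -2.1483
```

```text
t 3.5 pos [ 642.5 -229.9   67.9] yaw -2.1477 w 87.0 F [ 1.2 -0.1  0.3] xax [ 4.e-04 -5.e-04 -1.e+00] zax_z 0.0002
turn 0.0006 then shift x,y,z mm: 47.9 -0.1 0.2  j6 1.101
```

Emit:
play_rows:
  force: 20
  motion:
    - [0.024,0,0,0,1]
    - [0.024,0,0,0,1]
    - [0,0,0,0,1]
    - [0,0,0,0,-1]
    - [0,0,0,0,-1]
    - [0,0,0,0,-1]
    - [0,0,0,0,-1]
    - [0,0,0,0,-1]

```text
time_s: 4.3
eef_pos: [0.6428, -0.2304, 0.0202]
ee_rot: [0.337, 0.622, 0.337, -0.621]
contact_force: [0.2, 0.5, 3.7]
gripper_width: 0.0601
```

Emit:
play_rows:
  motion:
    - [0,0,0,0,-1]
    - [0,0,0,0,-1]
    - [0,0,0,0,-1]

```text
time_s: 4.6
eef_pos: [0.6428, -0.2304, 0.0202]
ee_rot: [0.337, 0.622, 0.337, -0.621]
contact_force: [-1.1, 0.0, 5.1]
gripper_width: 0.0599
```

```bash
python3 go.py 590.3 52.8 110 1.9308;python3 - <<'E'
from h import *
p,_=shot('scene','b');crop(p,217,177,40,8,'pics/sb.png')
E
```

```text
t 4.6 pos [ 642.8 -230.4   20.2] yaw -2.1484 w 59.9 F [-1.1  0.   5.1] xax [ 1.3e-03 -4.0e-04 -1.0e+00] zax_z -0.0003
turn -0.9376 then shift x,y,z mm: -89.8 50.7 -283.5  j6 1.101
```

View pics/sb.png

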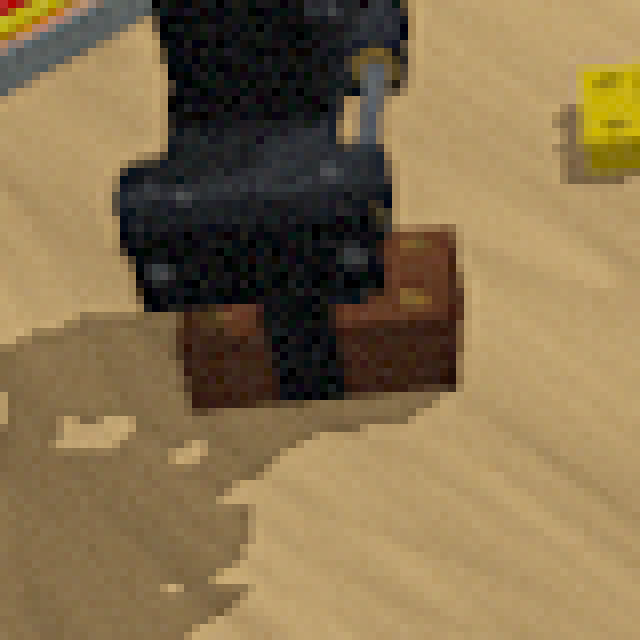

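```bash
python3 - <<'E'
from h import *
f=lambda x:np.array((177,137))+np.array(x,float)/8-.5
b=ray('scene',f([(190,410),(461,388)]),0)*1000;t=ray('scene',f([(277,400),(344,398)]),.006)*1000;top=ray('scene',f([(183,338),(460,318),(455,228),(190,248)]),.03)*1000
print(b,t,top.mean(0),top)
a=np.array([np.cos(-.5775),np.sin(-.5775),0])
print('along: block bottom',(b@a),'tip',t@a,'tcp',np.array([642.8,-230.4,0])@a,'top',top@a)
E
```

```text
[[ 692.8479481  -233.34774169    0.        ]
 [ 618.17071393 -182.11048869    0.        ]] [[ 671.57601054 -209.98001385    6.        ]
 [ 654.32437616 -195.63465636    6.        ]] [ 639.26691471 -228.90886034   30.        ] [[ 690.79419513 -229.67233996   30.        ]
 [ 616.55227168 -177.26554695   30.        ]
 [ 587.39204447 -228.48913452   30.        ]
 [ 662.32914757 -280.20841994   30.        ]]
along: block bottom [707.880644   617.34180151] tip [677.30120589 655.01569106] tcp 664.3397031464099 top [704.15343196 613.34081765 616.8740497  707.89377468]
```

Emit:
play_rows:
  motion:
    - [-0.03,0,0,0,-1]
    - [-0.04,0,0,0,-1]
    - [-0.03,0,0,-0.13,-1]
    - [0,0,0,-0.13,-1]
    - [0,0,0,-0.13,-1]
    - [0,0,0,-0.13,-1]
    - [0,0,0,-0.13,-1]
    - [0,0,0,-0.13,-1]

```text
time_s: 5.45
eef_pos: [0.6416, -0.23, 0.1178]
ee_rot: [0.548, 0.445, 0.55, -0.446]
contact_force: [-0.2, 0.5, -2.1]
gripper_width: 0.0601
```

Emit:
play_rows:
  motion:
    - [0,0,0,-0.13,-1]
    - [0,0,-0.02,-0.027,-1]
    - [0,0.01,-0.04,0,-1]
    - [0,0.01,-0.045,0,-1]
    - [0,0.01,-0.045,0,-1]
    - [0,0.01,-0.045,0,-1]
    - [0,0.01,-0.045,0,-1]
    - [0,0,-0.04,0,-1]

```text
time_s: 6.25
eef_pos: [0.5908, 0.052, 0.1182]
ee_rot: [0.581, 0.402, 0.582, -0.402]
contact_force: [0.9, 1.3, -0.6]
gripper_width: 0.0599
```

Emit:
play_rows:
  motion:
    - [0,0,0,0,-1]
    - [0,0,0,0,-1]
    - [0,0,0,0,-1]

```text
time_s: 6.55
eef_pos: [0.5911, 0.0491, 0.1187]
ee_rot: [0.581, 0.403, 0.581, -0.403]
contact_force: [-0.9, -1.2, -0.8]
gripper_width: 0.06
```

```bash
python3 go.py 590.3 52.8 110 1.9308;python3 - <<'E'
from h import *
p,_=shot('scene','c');crop(p,297,205,40,8,'pics/sc.png')
p,_=shot('top','c');crop(p,324,177,40,8,'pics/tc.png')
E
```

```text
t 6.55 pos [591.1  49.1 118.7] yaw -1.2123 w 60.0 F [-0.9 -1.2 -0.8] xax [-8.e-04 -2.e-04 -1.e+00] zax_z -0.0001
turn -0.0015 then shift x,y,z mm: 8.7 0.6 -3.8  j6 1.574
```

View pics/sc.png

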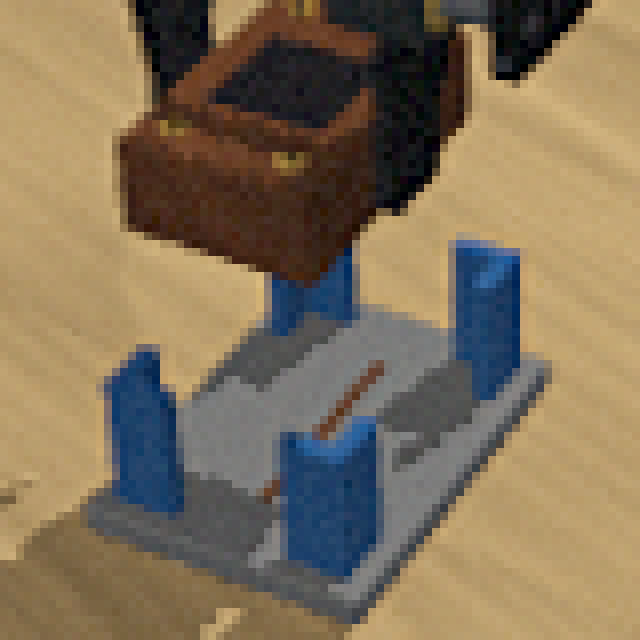

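View pics/tc.png

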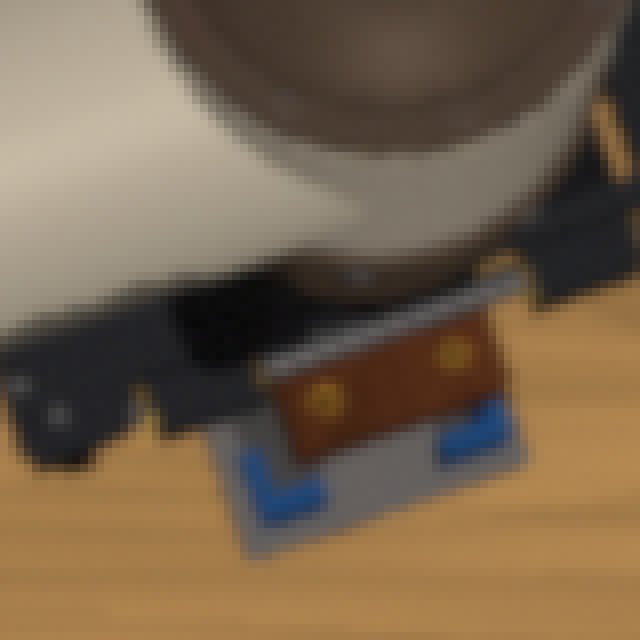

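```bash
python3 - <<'E'
from h import *
ft=lambda x:np.array((284,137))+np.array(x,float)/8-.5
fs=lambda x:np.array((257,165))+np.array(x,float)/8-.5
a=ray('top',ft([(325,399),(457,352)]),.1285)*1000
b=ray('scene',fs([(173,127),(290,159)]),.1285)*1000
th=.36;X=np.array([np.cos(th),np.sin(th),0]);Y=np.array([-X[1],X[0],0])
print(a,b,np.linalg.norm(a[0]-a[1]),np.linalg.norm(b[0]-b[1]))
print('yaws',[np.arctan2(*(q[::-1][:2])) for q in(a[0]-a[1],b[0]-b[1],b[1]-b[0])],'want',th+np.pi/2)
print('centre top',a.mean(0)+33*X,'centre scene',b.mean(0)-33*X,b.mean(0)-a.mean(0))
for n,f,q in(('top',ft,a.mean(0)+33*X),('scene',fs,b.mean(0)-33*X)):
    e=q-[590.3,52.8,0];print(n,'vs jig along X,Y',e@X,e@Y,' vs tcp',(q-[591.1,49.1,0])@X,(q-[591.1,49.1,0])@Y)
# jig in scene: post tops outer/lower
w=ray('scene',fs([(292,437),(0,0)][:1]),.052)*1000;print(w)
E
```

```text
[[553.28571068  53.32481135 128.5       ]
 [566.43505272  18.97890089 128.5       ]] [[625.39610781  41.71274506 128.5       ]
 [611.98923245  74.5080362  128.5       ]] 36.77698684559204 35.429866329428435
yaws [np.float64(0.0), np.float64(3.141592653589793), np.float64(0.0)] want 1.9307963267948964
centre top [590.74497688  47.77690581 128.5       ] centre scene [587.80807495  46.48534093 128.5       ] [ 5.88322884e+01  2.19585345e+01 -5.68434189e-14]
top vs jig along X,Y -1.3530542068860119 -4.857851781814503  vs tcp -0.7983570027105924 -1.113214147586052
scene vs jig along X,Y -4.556676421744992 -5.032028377562673  vs tcp -4.001979217569572 -1.2873907433342224
[[627.62868933  88.86474287  52.        ]]
```

Emit:
play_rows:
  motion:
    - [0,0.0017,-0.005,0,-1]
    - [0.02,0,0,0,-1]
    - [0.02,0,0,0,-1]
    - [0,0,0,0,-1]
    - [0,0,0,0,-1]
    - [0,0,0,0,-1]

```text
time_s: 7.25
eef_pos: [0.592, 0.055, 0.0803]
ee_rot: [0.582, 0.403, 0.581, -0.402]
contact_force: [0.0, 0.0, -0.9]
gripper_width: 0.06
```

```bash
python3 go.py 591.0 54.5 30.2 1.9308;python3 - <<'E'
from h import *
p,_=shot('scene','d');crop(p,297,205,40,8,'pics/sd.png')
p,_=shot('top','d');crop(p,324,177,40,8,'pics/td.png')
E
```

```text
t 7.25 pos [592.   55.   80.3] yaw -1.2116 w 60.0 F [ 0.   0.  -0.9] xax [ 2.3e-03  4.0e-04 -1.0e+00] zax_z 0.0004
turn -0.0008 then shift x,y,z mm: 50.1 -1.1 0.1  j6 1.565
```

View pics/sd.png

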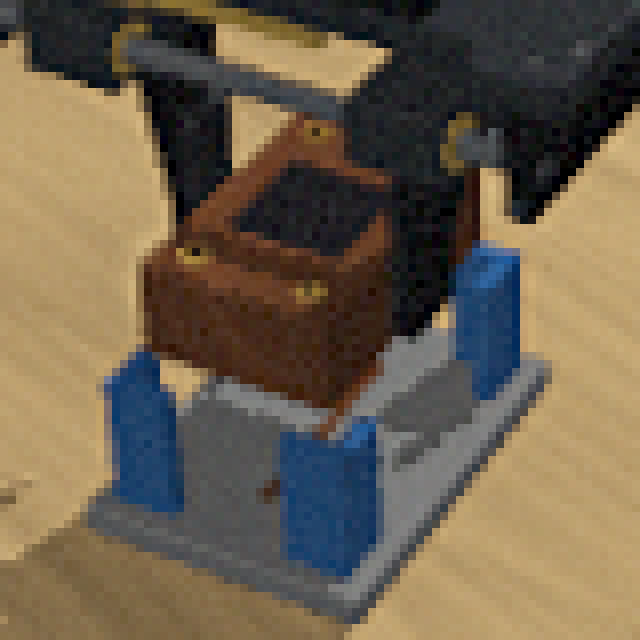

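View pics/td.png

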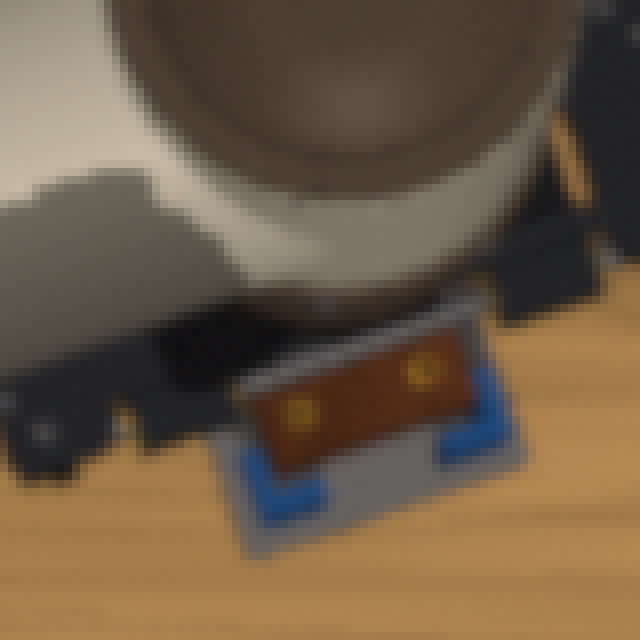

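```bash
python3 - <<'E'
from h import *
ft=lambda x:np.array((284,137))+np.array(x,float)/8-.5
fs=lambda x:np.array((257,165))+np.array(x,float)/8-.5
th=.361;X=np.array([np.cos(th),np.sin(th),0]);Y=np.array([-X[1],X[0],0])
z=.0901
a=ray('top',ft([(302,412),(424,371)]),z)*1000
b=ray('scene',fs([(195,252),(312,291),(318,131)]),z)*1000
print(a,b)
def loc(q,j): e=q-np.array([*j,0]);return (e@X).round(1),(e@Y).round(1)
print('top -x end',loc(a.mean(0)+33*X,(590.4,52.8)))
print('scene diag', loc((b[2]+b[0])/2,(588.1,52.2)),loc((b[2]+b[1])/2,(588.1,52.2)), 'end',loc((b[1]+b[0])/2-33*X,(588.1,52.2)))
v=a[0]-a[1];print(np.arctan2(v[1],v[0])-np.pi/2); v=b[1]-b[0];print(np.arctan2(v[1],v[0])-np.pi/2)
# posts from scene tops: outer corners
P=[590.3*np.array([1,0,0])][0]*0
for sx in(1,-1):
  for sy in(1,-1):
    q=np.array([590.3,52.8,52])+sx*53*X+sy*38*Y
    print(sx,sy,'scene px in crop',((proj('scene',q/1000)[0]+.5-(257,165))*8).round(0),'top',((proj('top',q/1000)[0]+.5-(284,137))*8).round(0))
E
```

```text
[[554.34908544  59.15310368  90.1       ]
 [566.37555686  25.96536834  90.1       ]] [[625.25253253  46.8436953   90.1       ]
 [612.93924576  82.05597165  90.1       ]
 [563.34593724  23.88395555  90.1       ]]
top -x end (np.float64(1.3), np.float64(1.0))
scene diag (np.float64(-0.1), np.float64(-17.9)) (np.float64(0.3), np.float64(0.7)) end (np.float64(0.3), np.float64(0.5))
0.34765825473468137
0.33639624093577014
1 1 scene px in crop [338. 468.] top [140. 175.]
1 -1 scene px in crop [100. 387.] top [389.  88.]
-1 1 scene px in crop [518. 257.] top [262. 522.]
-1 -1 scene px in crop [294. 190.] top [514. 433.]
```

Emit:
play_rows:
  motion:
    - [0,-0.0008,0.0007,0,-1]
    - [0.01,0,0,0,-1]
    - [0.006,0,0,0,-1]
    - [0,0,0,0,-1]

```text
time_s: 7.75
eef_pos: [0.5898, 0.0538, 0.0617]
ee_rot: [0.581, 0.402, 0.582, -0.403]
contact_force: [-0.2, 0.9, -1.0]
gripper_width: 0.0597
```

```bash
python3 go.py 591.0 54.0 30.2 1.9308;python3 - <<'E'
from h import *
p,_=shot('scene','e');crop(p,297,205,40,8,'pics/se.png')
E
```

```text
t 7.75 pos [589.8  53.8  61.7] yaw -1.2117 w 59.7 F [-0.2  0.9 -1. ] xax [-2.2e-03 -6.0e-04 -1.0e+00] zax_z -0.0002
turn -0.0009 then shift x,y,z mm: 31.5 1.2 0.3  j6 1.566
```

View pics/se.png

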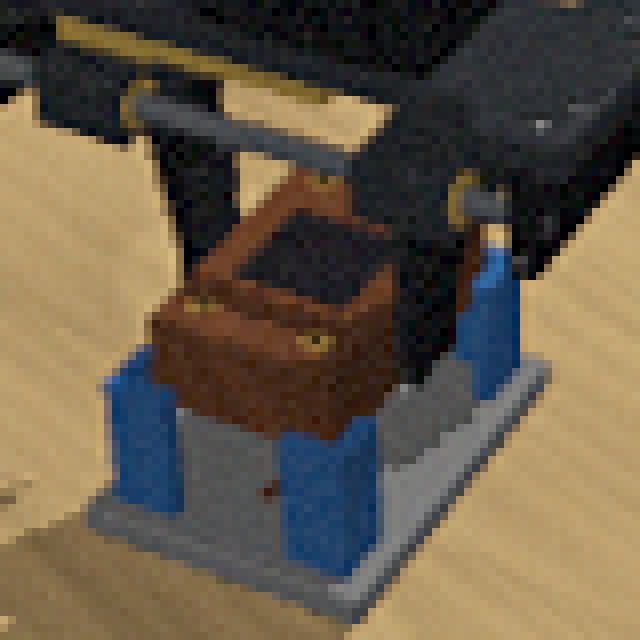

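The block's lower edge is now between the posts and there's no contact force, so I continue down.

Emit:
play_rows:
  motion:
    - [0.008,0,0,0,-1]
    - [0.008,0,0,0,-1]
    - [0.008,0,0,0,-1]
    - [0.005,0,0,0,-1]
    - [0,0,0,0,-1]
    - [0,0,0,0,-1]

```text
time_s: 8.4
eef_pos: [0.5905, 0.054, 0.034]
ee_rot: [0.581, 0.402, 0.581, -0.403]
contact_force: [-0.7, 0.5, -0.9]
gripper_width: 0.0599
```

```bash
python3 go.py 591.0 54.0 30.2 1.9308
```

```text
t 8.4 pos [590.5  54.   34. ] yaw -1.2115 w 59.9 F [-0.7  0.5 -0.9] xax [-2.e-04 -2.e-04 -1.e+00] zax_z 0.0001
turn -0.0007 then shift x,y,z mm: 3.8 0.5 0.2  j6 1.566
```

Emit:
play_rows:
  motion:
    - [0.0033,0,0,0,-1]
    - [0,0,0,0,-1]
    - [0,0,0,0,0.6]
    - [0,0,0,0,0.6]
    - [0,0,0,0,0.6]
    - [0,0,0,0,0.6]

```text
time_s: 9.0
eef_pos: [0.5907, 0.054, 0.0311]
ee_rot: [0.581, 0.403, 0.581, -0.402]
contact_force: [-0.3, -0.6, 0.7]
gripper_width: 0.0692
```

Emit:
play_rows:
  motion:
    - [-0.02,0,0,0,0.6]
    - [-0.03,0,0,0,0.6]
    - [-0.03,0,0,0,0.8]
    - [-0.02,0,0.0,0,1]
    - [0,0,0,0,1]

```text
time_s: 9.5
eef_pos: [0.5927, 0.0546, 0.1346]
ee_rot: [0.583, 0.405, 0.58, -0.4]
contact_force: [-1.0, -0.1, -0.0]
gripper_width: 0.084
```

```bash
python3 go.py 455.9 -272 100 -2.12;python3 - <<'E'
from h import *
p,_=shot('scene','f');crop(p,297,205,40,8,'pics/sf.png')
E
```

```text
t 9.5 pos [592.7  54.6 134.6] yaw -1.211 w 84.0 F [-1.  -0.1 -0. ] xax [ 0.0075  0.002  -1.    ] zax_z 0.0008
turn 0.909 then shift x,y,z mm: 34.6 53.8 349.9  j6 1.566
```

View pics/sf.png

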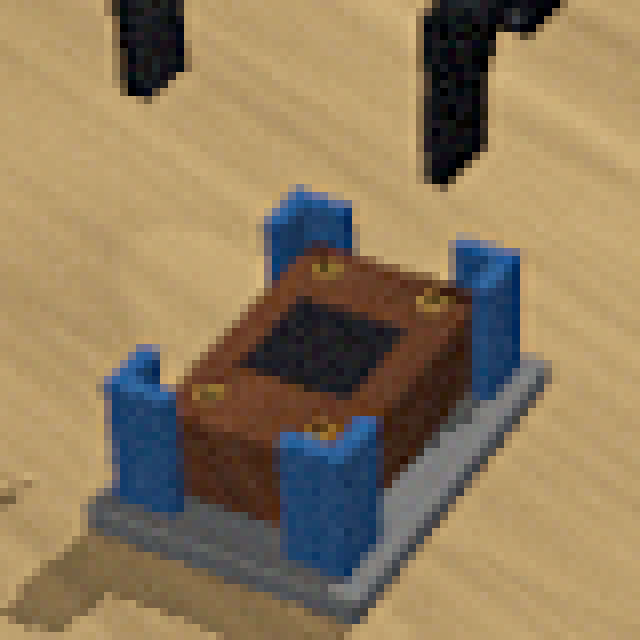

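Emit:
play_rows:
  motion:
    - [0,0,0,0.13,1]
    - [0,0,0,0.13,1]
    - [0,0,0,0.13,1]
    - [0,0,0,0.13,1]
    - [0,0,0,0.13,1]
    - [0,0,0,0.13,1]
    - [0,0,0,0.129,1]
    - [0,0.006,0.04,0,1]

```text
time_s: 10.35
eef_pos: [0.5757, 0.0188, 0.1291]
ee_rot: [-0.346, -0.616, -0.346, 0.617]
contact_force: [0.3, -0.5, -0.6]
gripper_width: 0.0869
```

Emit:
play_rows:
  motion:
    - [0,0.006,0.045,0,1]
    - [0,0.006,0.045,0,1]
    - [0,0.006,0.045,0,1]
    - [0,0.006,0.045,0,1]
    - [0.01,0.006,0.045,0,1]
    - [0.01,0.006,0.045,0,1]
    - [0.01,0.006,0.03,0,1]
    - [0,0.006,0.01,0,1]

```text
time_s: 11.15
eef_pos: [0.45, -0.274, 0.0981]
ee_rot: [-0.342, -0.616, -0.346, 0.619]
contact_force: [0.3, 0.1, 0.0]
gripper_width: 0.087
```

Emit:
play_rows:
  motion:
    - [0,0,0,0,1]
    - [0,0,0,0,1]

```text
time_s: 11.35
eef_pos: [0.454, -0.2722, 0.1006]
ee_rot: [-0.345, -0.617, -0.346, 0.617]
contact_force: [0.1, 0.6, 0.8]
gripper_width: 0.0869
```

```bash
python3 go.py 455.9 -272 17 -2.12
```

```text
t 11.35 pos [ 454.  -272.2  100.6] yaw -2.1204 w 86.9 F [0.1 0.6 0.8] xax [-3.e-04  2.e-04 -1.e+00] zax_z -0.0
turn -0.0004 then shift x,y,z mm: 83.6 1.5 -1.1  j6 1.255
```

Emit:
play_rows:
  force: 15
  motion:
    - [0.03,0.0015,-0.0011,0,1]
    - [0.03,0,0,0,1]
    - [0.015,0,0,0,1]
    - [0.0085,0,0,0,1]
    - [0,0,0,0,1]
    - [0,0,0,0,-1]
    - [0,0,0,0,-1]
    - [0,0,0,0,-1]

```text
time_s: 12.15
eef_pos: [0.4562, -0.2726, 0.0183]
ee_rot: [0.346, 0.617, 0.345, -0.616]
contact_force: [0.2, 0.2, -0.5]
gripper_width: 0.0709
```

Emit:
play_rows:
  motion:
    - [0,0,0,0,-1]
    - [0,0,0,0,-1]
    - [0,0,0,0,-1]
    - [0,0,0,0,-1]

```text
time_s: 12.55
eef_pos: [0.4558, -0.2726, 0.0179]
ee_rot: [0.346, 0.617, 0.345, -0.617]
contact_force: [-1.2, 1.0, 5.1]
gripper_width: 0.0596
```

```bash
python3 go.py 590.7 54 130 1.9308
```

```text
t 12.55 pos [ 455.8 -272.6   17.9] yaw -2.1205 w 59.6 F [-1.2  1.   5.1] xax [ 7.e-04 -3.e-04 -1.e+00] zax_z -0.0001
turn -0.9097 then shift x,y,z mm: -112.1 241.3 -258.1  j6 1.254
```

Emit:
play_rows:
  motion:
    - [-0.03,0,0,0,-1]
    - [-0.04,0,0,0,-1]
    - [-0.03,0,0,-0.13,-1]
    - [0,0,0,-0.13,-1]
    - [0,0,0,-0.13,-1]
    - [0,0,0,-0.13,-1]
    - [0,0,0,-0.13,-1]
    - [0,0,0,-0.13,-1]

```text
time_s: 13.35
eef_pos: [0.4551, -0.2724, 0.1168]
ee_rot: [0.555, 0.438, 0.556, -0.438]
contact_force: [0.8, 0.5, -0.6]
gripper_width: 0.0599
```

Emit:
play_rows:
  motion:
    - [0,0,0,-0.13,-1]
    - [0,0.03,-0.032,0,-1]
    - [0,0.03,-0.032,0,-1]
    - [0,0.03,-0.032,0,-1]
    - [0,0.03,-0.032,0,-1]
    - [0,0.03,-0.032,0,-1]
    - [0,0.03,-0.032,0,-1]
    - [0,0.03,-0.032,0,-1]

```text
time_s: 14.15
eef_pos: [0.5732, 0.0129, 0.1168]
ee_rot: [0.581, 0.402, 0.582, -0.403]
contact_force: [0.6, -1.1, 0.3]
gripper_width: 0.0597
```

Emit:
play_rows:
  motion:
    - [0,0.02,-0.022,0,-1]
    - [0,0.01,-0.012,0,-1]
    - [0,0,0,0,-1]
    - [0,0,0,0,-1]
    - [0,0,0,0,-1]

```text
time_s: 14.65
eef_pos: [0.5884, 0.0522, 0.1171]
ee_rot: [0.581, 0.403, 0.581, -0.403]
contact_force: [-0.7, 0.3, -0.2]
gripper_width: 0.0598
```

```bash
python3 go.py 590.7 54 80 1.9308
```

```text
t 14.65 pos [588.4  52.2 117.1] yaw -1.2122 w 59.8 F [-0.7  0.3 -0.2] xax [-1.1e-03 -3.0e-04 -1.0e+00] zax_z -0.0001
turn -0.0014 then shift x,y,z mm: 37.1 2.8 -0.9  j6 1.567
```

Emit:
play_rows:
  motion:
    - [0.02,0.0028,-0.0009,0,-1]
    - [0.017,0,0,0,-1]
    - [0,0,0,0,-1]
    - [0,0,0,0,-1]
    - [0,0,0,0,-1]

```text
time_s: 15.15
eef_pos: [0.5921, 0.055, 0.0815]
ee_rot: [0.582, 0.403, 0.581, -0.402]
contact_force: [-0.1, -0.6, -0.1]
gripper_width: 0.06
```

```bash
python3 go.py 590.7 54 58 1.9308;python3 - <<'E'
from h import *
p,_=shot('scene','g');crop(p,297,205,40,8,'pics/sg.png')
p,_=shot('top','g');crop(p,324,177,40,8,'pics/tg.png')
E
```

```text
t 15.15 pos [592.1  55.   81.5] yaw -1.2111 w 60.0 F [-0.1 -0.6 -0.1] xax [ 1.9e-03  4.0e-04 -1.0e+00] zax_z 0.0003
turn -0.0003 then shift x,y,z mm: 23.5 -1.6 0.4  j6 1.565
```

View pics/sg.png

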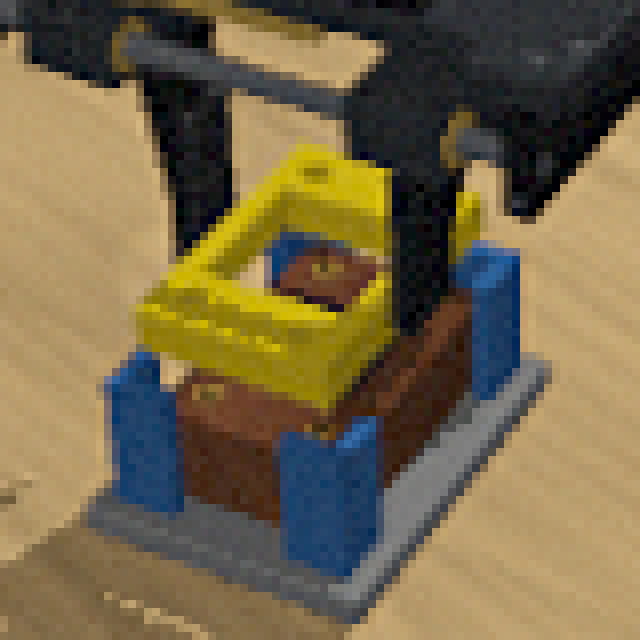

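View pics/tg.png

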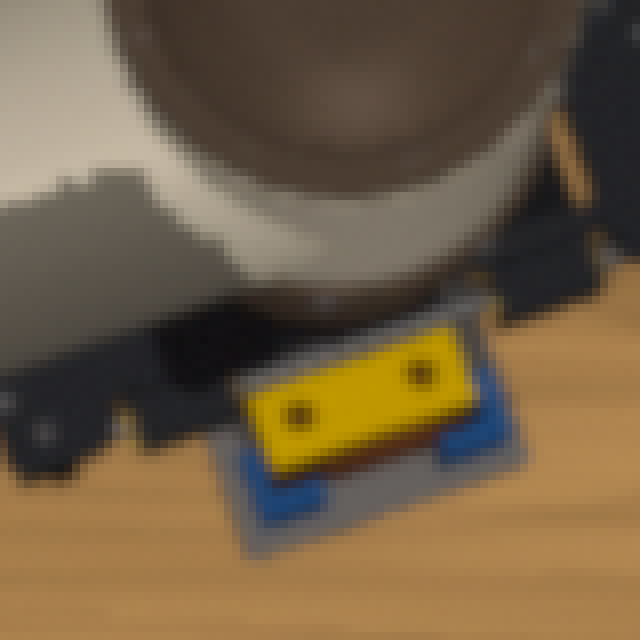

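```bash
python3 - <<'E'
from h import *
ft=lambda x:np.array((284,137))+np.array(x,float)/8-.5
fs=lambda x:np.array((257,165))+np.array(x,float)/8-.5
th=.361;X=np.array([np.cos(th),np.sin(th),0]);Y=np.array([-X[1],X[0],0])
B=ray('scene',fs([(326,268),(432,299),(208,392),(321,430)]),.040)*1000;bc=B.mean(0)
v=B[0]+B[2]-B[1]-B[3];w=B[2]+B[3]-B[0]-B[1];print('block scene',bc,np.arctan2(w[1],w[0]),'vs slot',(bc-[588.1,52.2,0])@X,(bc-[588.1,52.2,0])@Y)
def show(n,c,j):e=c-np.array([*j,0]);print(n,c,(e@X).round(2),(e@Y).round(2))
a=ray('top',ft([(301,416),(421,373)]),.0776)*1000
v=a[0]-a[1];print(np.linalg.norm(v),'yaw',np.arctan2(v[1],v[0])-np.pi/2)
show('spacer top',a.mean(0)+33*X,(590.4,52.8))
c=ray('scene',fs([(137,341),(326,406)]),.0636)*1000;print(c,np.linalg.norm(c[0]-c[1]))
show('spacer scene bottom',c.mean(0)-45*X,bc[:2])
c=ray('scene',fs([(137,299),(300,143)]),.0776)*1000;print(c,np.linalg.norm(c[0]-c[1]))
show('spacer scene topedge',c.mean(0)+30*Y,bc[:2])
E
```

```text
block scene [586.70634913  51.29711657  40.        ] 0.36421076690469 vs slot -1.6227292392804114 -0.35243588905858153
35.45914358029847 yaw 0.3676041679245874
spacer top [591.97375195  54.47805655  77.6       ] 2.07 1.01
[[641.64327359  39.04370188  63.6       ]
 [621.11407247  96.15814115  63.6       ]] 60.69190449905947
spacer scene bottom [589.27918936  51.70647359  63.6       ] 2.55 -0.53
[[640.39767131  39.2281283   77.6       ]
 [559.84798115  10.39357507  77.6       ]] 85.55515206728192
spacer scene topedge [589.52652762  52.87717413  77.6       ] 3.2 0.48
```

Emit:
play_rows:
  motion:
    - [0,-0.0012,0.0003,0,-1]
    - [0,0,0,0,-1]
    - [0,0,0,0,-1]
    - [0,0,0,0,-1]

```text
time_s: 15.65
eef_pos: [0.5905, 0.0547, 0.0804]
ee_rot: [0.582, 0.402, 0.581, -0.402]
contact_force: [-0.0, 0.2, -0.6]
gripper_width: 0.0598
```

```bash
python3 go.py 590.0 53.6 58 1.9308;python3 - <<'E'
from h import *
p,_=shot('top','h');crop(p,324,177,40,8,'pics/th.png')
E
python3 go.py 590.0 53.6 58 1.9308
```

```text
t 15.65 pos [590.5  54.7  80.4] yaw -1.2105 w 59.8 F [-0.   0.2 -0.6] xax [ 1.e-04  0.e+00 -1.e+00] zax_z 0.0
turn 0.0003 then shift x,y,z mm: 22.4 -0.8 0.9  j6 1.566
t 15.7 pos [590.5  54.7  80.3] yaw -1.2105 w 60.2 F [-0.7 -0.6 -0.4] xax [ 0.  0. -1.] zax_z 0.0
turn 0.0003 then shift x,y,z mm: 22.3 -0.8 0.9  j6 1.566
```

View pics/th.png

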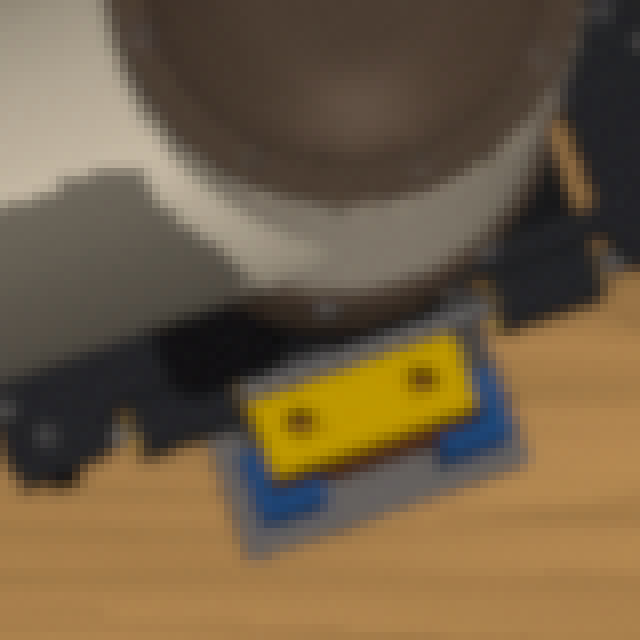

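Emit:
play_rows:
  motion:
    - [0,-0.001,0.0006,0,-1]
    - [0.008,0,0,0,-1]
    - [0.006,0,0,0,-1]
    - [0,0,0,0,-1]
    - [0,0,0,0,-1]

```text
time_s: 16.2
eef_pos: [0.5896, 0.0537, 0.0658]
ee_rot: [0.581, 0.402, 0.582, -0.403]
contact_force: [1.3, -0.2, -0.9]
gripper_width: 0.0598
```

```bash
python3 go.py 590.0 53.6 58 1.9308;python3 - <<'E'
from h import *
p,_=shot('scene','i');crop(p,297,205,40,8,'pics/si.png')
E
```

```text
t 16.2 pos [589.6  53.7  65.8] yaw -1.2105 w 59.8 F [ 1.3 -0.2 -0.9] xax [-9.e-04 -4.e-04 -1.e+00] zax_z 0.0001
turn 0.0003 then shift x,y,z mm: 7.8 0.4 0.2  j6 1.567
```

View pics/si.png

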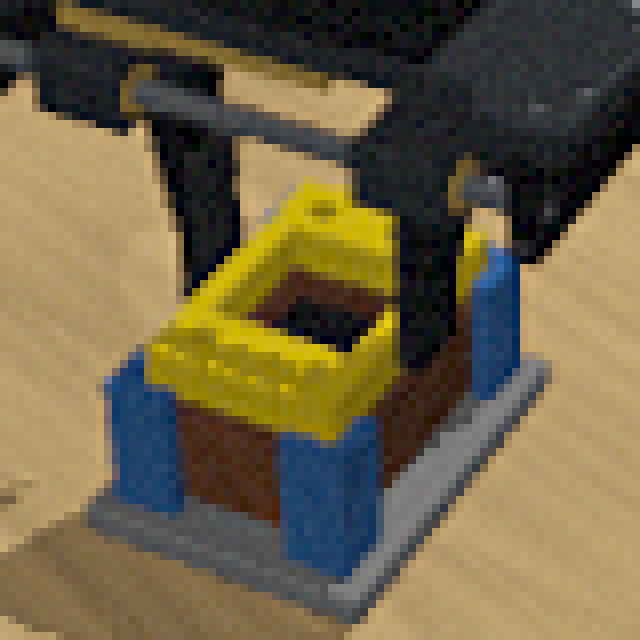

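The spacer's lower edge is now below the post tops with no force. I lower it the last 7 mm.

Emit:
play_rows:
  motion:
    - [0.004,0,0,0,-1]
    - [0.0035,0,0,0,-1]
    - [0,0,0,0,-1]
    - [0,0,0,0,-1]

```text
time_s: 16.65
eef_pos: [0.5897, 0.0537, 0.0587]
ee_rot: [0.581, 0.402, 0.582, -0.402]
contact_force: [0.4, -0.1, -0.2]
gripper_width: 0.0598
```

```bash
python3 go.py 590.0 53.6 58 1.9308
```

```text
t 16.65 pos [589.7  53.7  58.7] yaw -1.2105 w 59.8 F [ 0.4 -0.1 -0.2] xax [-3.e-04 -2.e-04 -1.e+00] zax_z 0.0001
turn 0.0003 then shift x,y,z mm: 0.7 0.3 0.2  j6 1.567
```

Emit:
play_rows:
  motion:
    - [0.0006,0,0,0,-1]
    - [0,0,0,0,-1]
    - [0,0,0,0,0.6]
    - [0,0,0,0,0.6]
    - [0,0,0,0,0.6]
    - [0,0,0,0,0.6]

```text
time_s: 17.25
eef_pos: [0.5898, 0.0538, 0.0583]
ee_rot: [0.582, 0.402, 0.581, -0.402]
contact_force: [-0.1, 0.1, 0.6]
gripper_width: 0.0695
```

Emit:
play_rows:
  motion:
    - [-0.02,0,0,0,0.6]
    - [-0.03,0,0,0,0.6]
    - [-0.03,0,0,0,0.8]
    - [-0.02,0,0.0,0,1]
    - [0,0,0,0,1]

```text
time_s: 17.75
eef_pos: [0.5918, 0.0543, 0.1619]
ee_rot: [0.583, 0.404, 0.58, -0.4]
contact_force: [-0.5, -0.6, 0.9]
gripper_width: 0.0839
```

```bash
python3 go.py 437.2 278.7 100 -1.43;python3 - <<'E'
from h import *
p,_=shot('scene','j');crop(p,297,205,40,8,'pics/sj.png')
E
```

```text
t 17.75 pos [591.8  54.3 161.9] yaw -1.21 w 83.9 F [-0.5 -0.6  0.9] xax [ 0.0074  0.0019 -1.    ] zax_z 0.0009
turn 0.22 then shift x,y,z mm: 61.9 -121.5 -243.9  j6 1.567
```

View pics/sj.png

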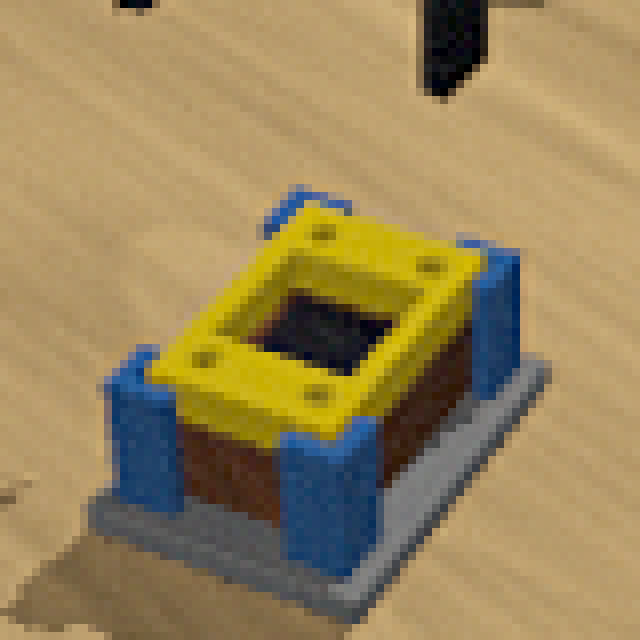

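Emit:
play_rows:
  motion:
    - [0,0,0,0.11,1]
    - [0,0,0,0.11,1]
    - [0,-0.0175,-0.035,0,1]
    - [0,-0.0175,-0.035,0,1]
    - [0,-0.0175,-0.035,0,1]
    - [0,-0.0175,-0.035,0,1]
    - [0,-0.0175,-0.035,0,1]
    - [0,-0.0175,-0.035,0,1]

```text
time_s: 18.6
eef_pos: [0.4546, 0.2475, 0.1567]
ee_rot: [0.534, 0.463, 0.534, -0.465]
contact_force: [0.4, 0.7, -0.2]
gripper_width: 0.0869
```

Emit:
play_rows:
  motion:
    - [0.02,-0.012,-0.024,0,1]
    - [0.02,-0.005,-0.01,0,1]
    - [0.02,0,0,0,1]
    - [0,0,0,0,1]
    - [0,0,0,0,1]
    - [0,0,0,0,1]

```text
time_s: 19.2
eef_pos: [0.4354, 0.2784, 0.0988]
ee_rot: [0.534, 0.464, 0.534, -0.463]
contact_force: [-0.9, -0.1, 0.2]
gripper_width: 0.0871
```

```bash
python3 go.py 437.2 278.7 22 -1.431;python3 - <<'E'
from h import *
p,_=shot('scene','k');crop(p,416,225,40,8,'pics/sk.png')
p,_=shot('top','k');crop(p,324,177,40,8,'pics/tk.png');cv2.imwrite('pics/tkf.png',p[...,::-1])
E
```

```text
t 19.2 pos [435.4 278.4  98.8] yaw -1.431 w 87.1 F [-0.9 -0.1  0.2] xax [ 8.e-04  6.e-04 -1.e+00] zax_z -0.0005
turn 0.0 then shift x,y,z mm: 76.8 1.8 -0.0  j6 0.827
```

View pics/sk.png

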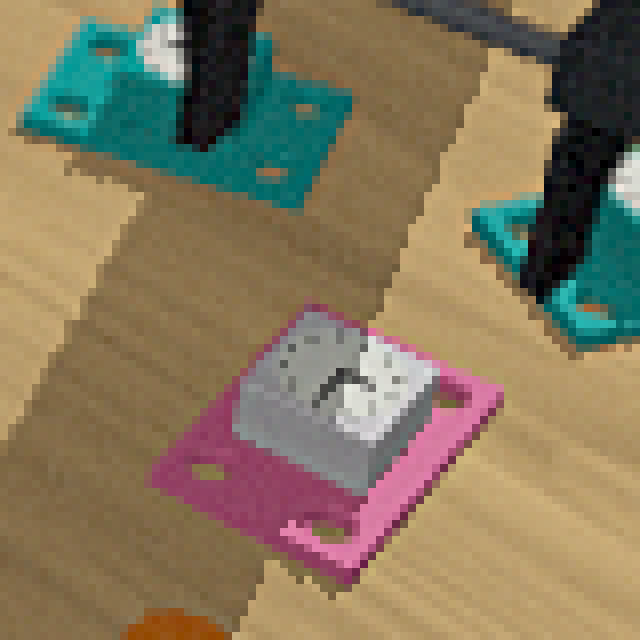

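View pics/tk.png

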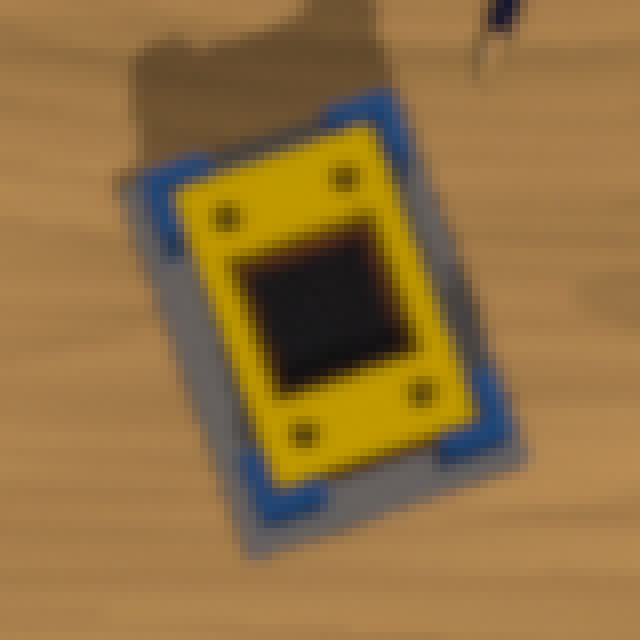

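View pics/tkf.png

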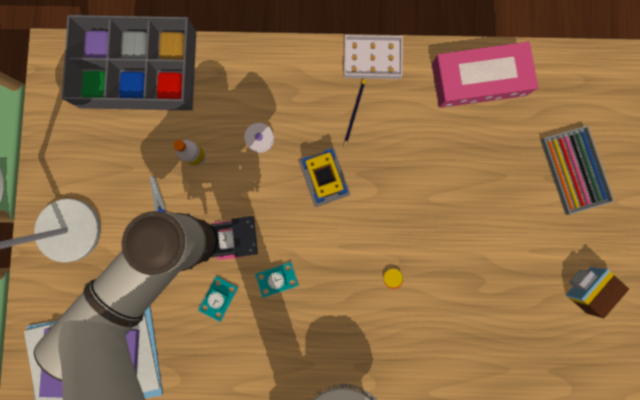

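Emit:
play_rows:
  force: 20
  motion:
    - [0.025,0.0018,0,0,1]
    - [0.025,0,0,0,1]
    - [0.02,0,0,0,1]
    - [0.006,0,0,0,1]
    - [0,0,0,0,1]
    - [0,0,0,0,1]

```text
time_s: 19.9
eef_pos: [0.4373, 0.2792, 0.0233]
ee_rot: [0.534, 0.464, 0.534, -0.463]
contact_force: [0.4, 0.4, -0.0]
gripper_width: 0.0873
```

```bash
python3 go.py 437.2 278.7 23 -1.431;python3 - <<'E'
from h import *
p,_=shot('scene','l');crop(p,416,235,40,8,'pics/sl.png')
ft=lambda x:np.array((284,137))+np.array(x,float)/8-.5
a=ray('top',ft([(227,217),(344,178),(304,433),(421,393)]),.054)*1000
w=a[0]+a[1]-a[2]-a[3];print('spacer',a.mean(0),np.arctan2(w[1],w[0]))
E
```

```text
t 19.9 pos [437.3 279.2  23.3] yaw -1.4305 w 87.3 F [ 0.4  0.4 -0. ] xax [ 0.0016  0.0015 -1.    ] zax_z -0.0013
turn 0.0005 then shift x,y,z mm: 0.3 -0.2 0.4  j6 0.829
spacer [589.62612924  53.42875289  54.        ] 0.36093616944268064
```

View pics/sl.png

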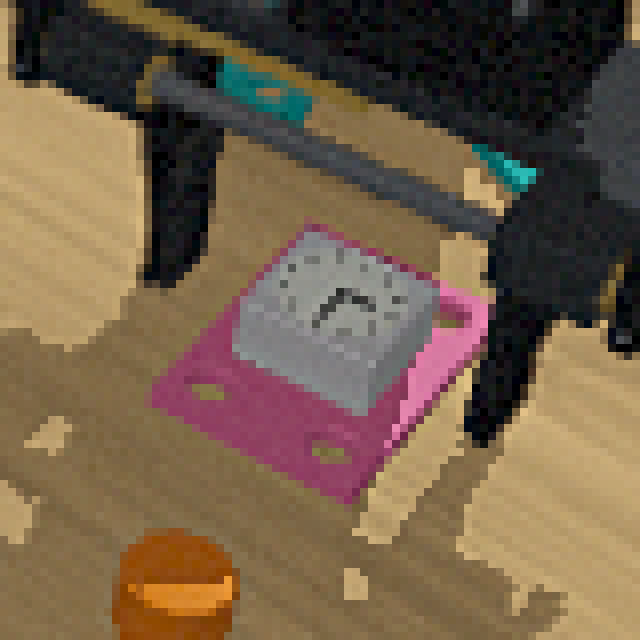

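Emit:
play_rows:
  force: 25
  motion:
    - [0,0,0,0,-1]
    - [0,0,0,0,-1]
    - [0,0,0,0,-1]
    - [0,0,0,0,-1]
    - [0,0,0,0,-1]
    - [0,0,0,0,-1]
    - [0,0,0,0,-1]
    - [0,0,0,0,-1]

```text
time_s: 20.75
eef_pos: [0.4366, 0.2786, 0.0222]
ee_rot: [0.534, 0.464, 0.534, -0.464]
contact_force: [-0.2, 0.1, 0.5]
gripper_width: 0.0397
```

Emit:
play_rows:
  motion:
    - [0,0,0,0,-1]
    - [0,0,0,0,-1]

```text
time_s: 20.95
eef_pos: [0.4366, 0.2786, 0.0222]
ee_rot: [0.534, 0.464, 0.534, -0.464]
contact_force: [0.1, 0.4, -0.2]
gripper_width: 0.0397
```

```bash
python3 go.py 589.5 53.5 123 -1.21
```

```text
t 20.95 pos [436.6 278.6  22.2] yaw -1.4306 w 39.7 F [ 0.1  0.4 -0.2] xax [ 1.e-04  1.e-04 -1.e+00] zax_z -0.0001
turn -0.2206 then shift x,y,z mm: -100.8 63.6 264.6  j6 0.829
```

Emit:
play_rows:
  motion:
    - [-0.03,0,0,0,-1]
    - [-0.04,0,0,0,-1]
    - [-0.03,0,0,-0.11,-1]
    - [0,0,0,-0.1106,-1]
    - [0,0.008,0.034,0,-1]
    - [0,0.009,0.037,0,-1]
    - [0,0.009,0.037,0,-1]
    - [0,0.009,0.037,0,-1]

```text
time_s: 21.75
eef_pos: [0.5207, 0.1539, 0.1219]
ee_rot: [0.581, 0.402, 0.582, -0.402]
contact_force: [0.7, -0.3, -0.7]
gripper_width: 0.0396
```

Emit:
play_rows:
  motion:
    - [0,0.009,0.037,0,-1]
    - [0,0.009,0.037,0,-1]
    - [0,0.006,0.026,0,-1]
    - [0,0.003,0.014,0,-1]
    - [0,0,0,0,-1]
    - [0,0,0,0,-1]
    - [0,0,0,0,-1]

```text
time_s: 22.45
eef_pos: [0.5854, 0.059, 0.1222]
ee_rot: [0.582, 0.402, 0.582, -0.402]
contact_force: [-0.1, 0.3, -1.5]
gripper_width: 0.0398
```

```bash
python3 go.py 589.5 53.5 91.2 -1.21
```

```text
t 22.45 pos [585.4  59.  122.2] yaw -1.2088 w 39.8 F [-0.1  0.3 -1.5] xax [-5.e-04  1.e-04 -1.e+00] zax_z -0.0002
turn 0.0012 then shift x,y,z mm: 31.0 1.9 6.6  j6 1.558
```

Emit:
play_rows:
  motion:
    - [0,0.002,0.0065,0,-1]
    - [0.012,0,0,0,-1]
    - [0.012,0,0,0,-1]
    - [0.004,0,0,0,-1]
    - [0,0,0,0,-1]
    - [0,0,0,0,-1]
    - [0,0,0,0,-1]
    - [0,0,0,0,-1]

```text
time_s: 23.25
eef_pos: [0.5905, 0.0528, 0.0947]
ee_rot: [0.582, 0.402, 0.581, -0.402]
contact_force: [-1.5, -0.6, -0.8]
gripper_width: 0.0395
```

```bash
python3 go.py 589.5 53.5 91.2 -1.21;python3 - <<'E'
from h import *
p,_=shot('scene','m');crop(p,297,195,40,8,'pics/sm.png')
p,_=shot('top','m');crop(p,324,177,40,8,'pics/tm.png')
E
```

```text
t 23.25 pos [590.5  52.8  94.7] yaw -1.2099 w 39.5 F [-1.5 -0.6 -0.8] xax [ 9.e-04  2.e-04 -1.e+00] zax_z 0.0001
turn 0.0001 then shift x,y,z mm: 3.5 -0.7 -1.0  j6 1.569
```

View pics/sm.png

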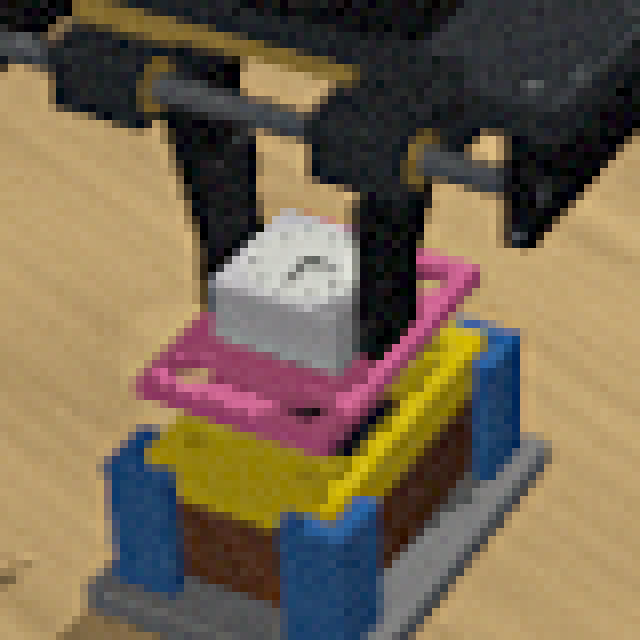

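View pics/tm.png

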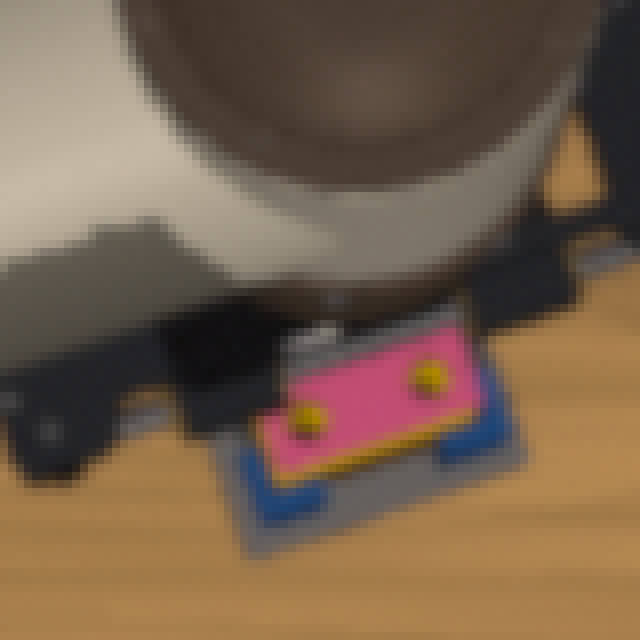

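```bash
python3 - <<'E'
from h import *
ft=lambda x:np.array((284,137))+np.array(x,float)/8-.5
fs=lambda x:np.array((257,165))+np.array(x,float)/8-.5
fm=lambda x:np.array((257,155))+np.array(x,float)/8-.5
th=.361;X=np.array([np.cos(th),np.sin(th),0]);Y=np.array([-X[1],X[0],0])
S=ray('scene',fs([(323,232),(429,266),(204,358),(317,395)]),.054)*1000;sc=S.mean(0);print('spacer scene',sc)
def show(n,c,j):e=c-np.array([*j,0]);print(n,c.round(1),(e@X).round(2),(e@Y).round(2))
a=ray('top',ft([(309,420),(431,378)]),.0785)*1000;v=a[0]-a[1];print(np.linalg.norm(v),np.arctan2(v[1],v[0])-np.pi/2)
show('cover top',a.mean(0)+33*X,(589.6,53.4))
a=ray('top',ft([(277,474),(489,402)]),.0785)*1000;v=a[0]-a[1];print(np.linalg.norm(v));show('cover top edge',a.mean(0)+45*X,(589.6,53.4))
a=ray('scene',fm([(134,399),(330,457)]),.0725)*1000;v=a[0]-a[1];print(np.linalg.norm(v));show('cover scene near edge',a.mean(0)-45*X,sc[:2])
a=ray('scene',fm([(134,377),(480,266)]),.0785)*1000;v=a[0]-a[1];print(np.linalg.norm(v),'108.2');show('cover scene diag',a.mean(0),sc[:2])
a=ray('scene',fm([(193,372),(307,411)]),.0785)*1000;v=a[0]-a[1];print(np.linalg.norm(v),'36');show('cover scene holes',a.mean(0)-33*X,sc[:2])
E
python3 go.py 589.5 53.5 91.2 -1.21
```

```text
spacer scene [588.22745661  52.52286348  54.        ]
35.85000620246359 0.35497365078199716
cover top [590.7  52.   78.5] 0.49 -1.71
62.142357203077985
cover top edge [591.1  52.4  78.5] 1.03 -1.47
60.5799689185093
cover scene near edge [588.9  52.3  72.5] 0.52 -0.42
107.4649020744867 108.2
cover scene diag [588.8  51.3  78.5] 0.13 -1.35
36.642279081737016 36
cover scene holes [591.   53.7  78.5] 3.0 0.15
t 23.35 pos [590.4  52.8  94.6] yaw -1.21 w 39.7 F [ 0.6  0.2 -1. ] xax [ 8.e-04  3.e-04 -1.e+00] zax_z 0.0
turn 0.0 then shift x,y,z mm: 3.4 -0.6 -0.9  j6 1.569
```

```bash
python3 - <<'E'
from h import *
p,_=load('scene','f');q,_=load('scene','j')
t=np.hstack([cv2.resize(a[188:224,276:316],None,fx=10,fy=10,interpolation=cv2.INTER_CUBIC) for a in(p,q)])
cv2.imwrite('pics/cmp.png',t[...,::-1])
p,_=load('top','k');t=cv2.resize(p[150:204,300:348],None,fx=11,fy=11,interpolation=cv2.INTER_CUBIC)
t=np.clip(t.astype(float)*1.6,0,255).astype(np.uint8);cv2.imwrite('pics/win.png',t[...,::-1])
E
```

```text
(no output)
```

View pics/cmp.png

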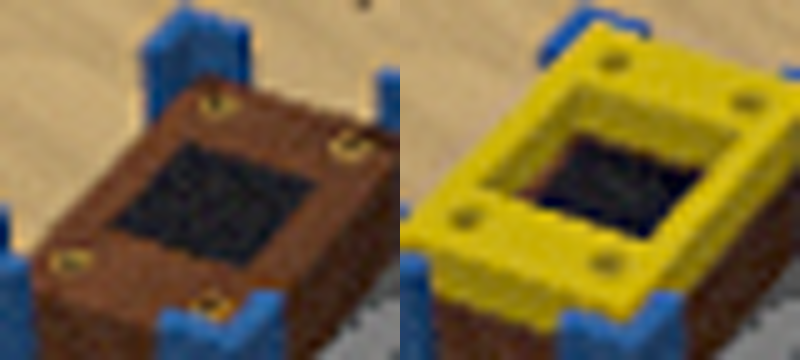

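View pics/win.png

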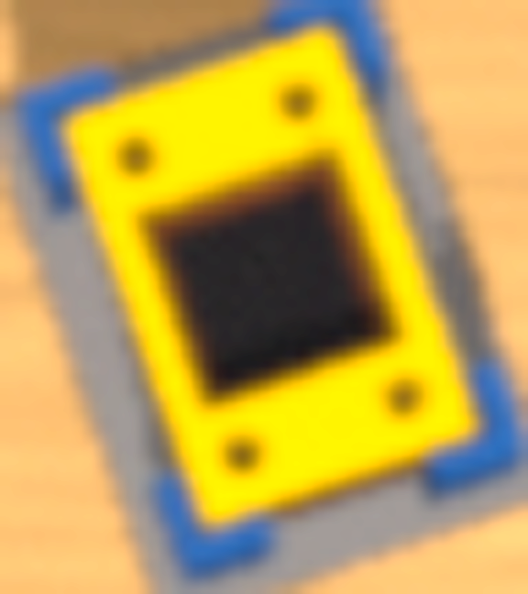

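```bash
python3 - <<'E'
from h import *
f=lambda x:np.array((276,188))+(np.array(x,float)+.5)/10-.5
th=.361;X=np.array([np.cos(th),np.sin(th)]);Y=np.array([-X[1],X[0]])
B=ray('scene',f([(217,102),(350,145),(72,260),(206,304)]),.04)*1000;S=ray('scene',f([(215,60),(348,101),(66,217),(207,262)]),.054)*1000
b=B.mean(0)[:2];s=S.mean(0)[:2];print(b,s,(b-s)@X,(b-s)@Y,(B[2]-B[0]),(S[2]-S[0]))
E
```

```text
[586.5903679   51.00292094] [587.84220432  52.66597082] -1.7585539242853967 -1.1136953898287887 [62.14751227 24.12920876  0.        ] [62.38476843 23.67638626  0.        ]
```

Emit:
play_rows:
  motion:
    - [0.0034,-0.0015,-0.0005,0,-1]
    - [0,0,0,0,-1]
    - [0,0,0,0,-1]
    - [0,0,0,0,-1]
    - [0,0,0,0,-1]
    - [0,0,0,0,-1]

```text
time_s: 23.95
eef_pos: [0.5887, 0.0527, 0.0909]
ee_rot: [0.582, 0.402, 0.582, -0.402]
contact_force: [-0.5, 0.3, -1.8]
gripper_width: 0.0397
```

```bash
python3 go.py 589.0 53.0 91.2 -1.21;python3 - <<'E'
from h import *
p,_=shot('scene','n');cv2.imwrite('pics/sn.png',cv2.resize(p[155:235,257:337],None,fx=7,fy=7,interpolation=cv2.INTER_CUBIC)[...,::-1])
p,_=shot('top','n');cv2.imwrite('pics/tn.png',cv2.resize(p[165:212,300:356],None,fx=12,fy=12,interpolation=cv2.INTER_CUBIC)[...,::-1]); cv2.imwrite('pics/tnf.png',p[...,::-1])
E
```

```text
t 23.95 pos [588.7  52.7  90.9] yaw -1.21 w 39.7 F [-0.5  0.3 -1.8] xax [ 1.e-04  0.e+00 -1.e+00] zax_z 0.0
turn 0.0 then shift x,y,z mm: -0.3 0.4 -0.2  j6 1.569
```

View pics/sn.png

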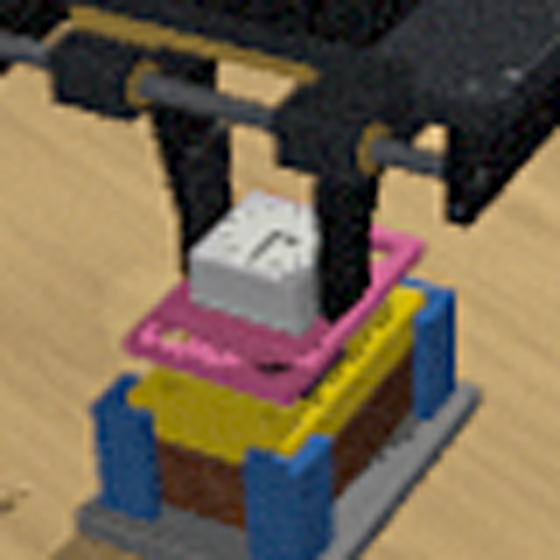

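View pics/tn.png

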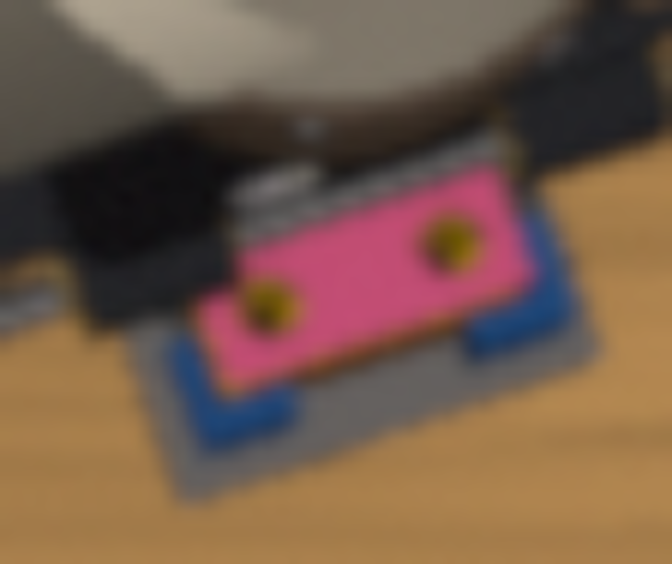

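```bash
python3 - <<'E'
from h import *
f=lambda x:np.array((300,165))+(np.array(x,float)+.5)/12-.5
th=.361;X=np.array([np.cos(th),np.sin(th),0]);Y=np.array([-X[1],X[0],0])
p,_=load('top','n')
hsv=cv2.cvtColor(p,cv2.COLOR_RGB2HSV).astype(int)
def show(n,c,j):e=c-np.array([*j,0]);print(n,c.round(1),(e@X).round(2),(e@Y).round(2))
a=ray('top',f([(270,306),(452,242)]),.0747)*1000;print(np.linalg.norm(a[0]-a[1]));show('holes',a.mean(0)+33*X,(589.6,53.4))
a=ray('top',f([(228,392),(540,278)]),.0747)*1000;print(np.linalg.norm(a[0]-a[1]));show('edge',a.mean(0)+45*X,(589.6,53.4))
d=ray('top',f([(264,313),(447,249)]),.054)*1000;show('dark spots as spacer holes',d.mean(0)+33*X,(589.6,53.4))
# predicted pixel of spacer holes and insert holes in crop for reference
for nm,z in(('spacer',54),('insert',40)):
  for sy in(1,-1): print(nm,((proj('top',(np.array([589.6,53.4,z])-33*X+sy*18*Y)/1000)[0]-(300,165)+.5)*12).round(0))
g=lambda x:np.array((257,155))+(np.array(x,float)+.5)/7-.5
zu=.0687
a=ray('scene',g([(120,349),(290,404)]),zu)*1000;print(np.linalg.norm(a[0]-a[1]));show('scene near edge',a.mean(0)-45*X,(588.0,52.6))
a=ray('scene',g([(120,338),(426,240)]),zu+.006)*1000;print(np.linalg.norm(a[0]-a[1]));show('scene diag',a.mean(0),(588.0,52.6))
E
```

```text
35.8814864721909
holes [588.9  52.1  74.7] -1.13 -0.94
61.71795716445523
edge [588.8  51.9  74.7] -1.28 -1.17
dark spots as spacer holes [590.1  52.6  54. ] 0.15 -0.87
spacer [263. 315.]
spacer [441. 252.]
insert [262. 323.]
insert [438. 262.]
61.59538641964502
scene near edge [586.3  49.8  68.7] -2.61 -2.0
108.92571670058562
scene diag [587.3  51.7  74.7] -0.98 -0.63
```

Emit:
play_rows:
  motion:
    - [0,0.0002,-0.0005,0,-1]
    - [0,0,0,0,-1]
    - [0,0,0,0,-1]
    - [0,0,0,0,-1]
    - [0,0,0,0,-1]
    - [0,0,0,0,-1]
    - [0,0,0,0,-1]
    - [0,0,0,0,-1]

```text
time_s: 24.85
eef_pos: [0.5886, 0.0532, 0.0908]
ee_rot: [0.582, 0.402, 0.582, -0.402]
contact_force: [-0.6, -0.7, -1.2]
gripper_width: 0.0398
```

```bash
python3 go.py 589.0 53.0 91.2 -1.21; python3 - <<'E'
from h import *
print(np.abs(arm.observe()['joint_vel']).max())
arm.hand_in()
E
```

```text
t 24.85 pos [588.6  53.2  90.8] yaw -1.21 w 39.8 F [-0.6 -0.7 -1.2] xax [-0. -0. -1.] zax_z -0.0
turn -0.0 then shift x,y,z mm: -0.4 0.3 0.4  j6 1.568
0.00291684091267019
the job is handed in; nothing more can be done
```

I handed the job in at 24.9 s, with the block and spacer set down in the jig and let go, and the cover held level above them. No verdict came back.

**Block and spacer:** The pictures taken after each release show both seated squarely between the posts. The top view put the spacer's centre within about 1 mm of the jig's.

**Cover:** The fingers hold it by the bezel (39.8 mm opening, 25 N set, tool vertical, arm still). Its underside is about 14.6 mm above the spacer.

**Hole alignment:** By the views, the holes should be within about 1–2 mm of the inserts.

**Where checks disagreed:**
- **Block against spacer:** The scene camera put the block about 1.8 mm along and 1.1 mm across from the spacer; the top camera and arm readings put them nearly together. I aimed the cover between the two.
- **Individual edge and hole readings:** Single scene-camera readings differed from the rest by up to about 3 mm.
- **Last nudge:** I made a final 0.5 mm shift across and checked it only by the arm's own readout, not with a new picture.

The other craft things and the turquoise look-alikes were not touched. I didn't measure their positions again at the end.

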